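# Tag the loaf tins and book the batch

## Robot

A 6-joint arm with a two-finger parallel gripper is mounted at the origin on the work surface. World frame = base frame: x ahead of the robot, y to its left, z up, the work surface at z = 0. Lengths are in mm, angles in rad, forces in N, time in s.
With the tool pointing down it reaches from about 350 to 975 mm from the base axis. Payload 7.1 kg.
Tool frame: the origin (TCP) lies midway between the tips of the shut fingers; the grasp point (between the pads) lies 19 mm behind it; z points along the fingers, y is the line along which they close (so a half turn about z gives the same grasp; the last joint's range is limited). The gripper opens to 88 mm and grips with 3 to 60 N. Pads are 20 mm wide; open, the fingers measure 115 mm over their backs; the gripper's body (75 mm by 178 mm) begins 61 mm behind the grasp point.
Start: joints at [1.122, 0.423, 1.63, -0, 1.089, -0.019], TCP at [260.398, 568.153, 222.675] pointing down, gripper open.
Joint ranges: [-3, 3], [-0.9, 2.11], [0.09, 2.58], [-1.31, 4.45], [0.11, 2.69], [-2.54, 2.54]. Speed limits (rad/s): [2.39, 2.39, 3.01, 3.14, 3.14, 3.14].

## Interface

Orientations are given as a rotation vector (axis times angle).
In Python, from workcell import ctrl gives the robot as it stands. The module is installed in compiled form; this text tells all that it offers.
- The arm moves only by the tool apply_moves, never from a script. Its argument "targets" is a list of rows, each a list of 3 entries, a list of its own where there are three numbers: the opening, from -1 (shut) to 1 (fully open), then the shift along the tool's x, y, z normalised to -1 to 1, where 1 is 5 cm, then the turn, a rotation vector about the tool's x, y, z normalised to -1 to 1, where 1 is 90 degrees. In form: [[jaw, [x, y, z], [wx, wy, wz]], ...]. A call has 1 to 8 rows; each row shifts and turns the commanded pose from where the row before left it, along the tool's axes as they then stand; what a row does not reach is not made up. A row lasts 1/8 s, in which the tool goes at most 62.5 mm and 10.7 degrees, less where a joint would pass 70% of its speed; a pose out of reach is approached as far as the arm can. A call with a number of a shift or a turn outside -1 to 1 is refused whole. A call with a gripper value outside its range is refused whole. The fingers move at their own pace and stop on an object; the grip force is fixed at half the most. Time passes only in rows, so rows that do not move let the fingers close. It gives the time, the measured TCP pose, the force, the opening and the grip force at its end, in the units of the state.
- ctrl.get_obs(): the state, without advancing time (a new reading comes with each control period).
- ctrl.get_image(name): name is "scene" or "top" or "wrist"; returns a dict with "pixels" (420x560x3 uint8, blue, green, red), "camera_matrix" (3x3 intrinsics, pixels), "view" (4x4, takes a point from world to camera coordinates); the wrist camera has in their place "hand_eye" (4x4, takes a point from camera to tool coordinates, whose origin is the TCP and whose axes are the flange's). Camera axes: x right, y down, z forward; pixel columns grow to the right and rows downward; lengths in mm; the calibration is good to about 2 mm. A picture is of the moment at which its call begins: read the wrist's pose just before it. There is no depth.
- ctrl.close_job(): hands the job in; it is judged then, once.
Trained networks look in the newest picture that a camera, given by its name, has taken for a name from the list of things; names that differ only in an ending like _2 or _b are one class to them, and where a whole thing is asked for, a point or a joint stands for the part that bears it (a point fixed in the world has none). Each returns a list of dicts, best first, with "score" (0 to 1); they miss things now and then, are a little off and sometimes report something else, mostly with a low value. They report only what shows in the picture. A call takes as long as a camera call. They do not tell look-alikes from the thing itself.
- ctrl.masks_of(label, camera): "region" (420x560 bool, what is visible of it) and "bbox" ([left, top, right, bottom] in pixels, round what is visible of it).
- ctrl.pinpoint(label, camera): "xy" ([column, row] in pixels: a listed point, or the origin of a listed thing).
The state is a dict: "t": time; "qpos": joint angles; "qvel": joint speeds; "joint_torque": joint torques, N m; "ee_pos": TCP position; "orientation": TCP orientation; "ft_force": force on the tool from outside, world axes, zero at the start; "moment": the same for the moment, N m; "width": finger opening in mm; "grasp_force": force on a finger pad.
Only numpy, scipy, OpenCV 4.12 (cv2) and the standard library are available. Lean on these libraries where they do the work, as an engineer would, in place of code of your own. Each camera call takes 0.05 s, during which the arm holds its last target. There are 200 camera calls.

## Task

Tag every loaf tin on the bench with one sprung ticket clip from the rail, leaving it gripping the tin's wall upright, pushed down over the rim. When every tin is tagged, book the batch: hold the code reader about 10 cm from the batch label, looking squarely at its middle, and keep it steady for two seconds, then lay the reader back along the middle of its mat. Leave the tins standing where they are and do not disturb the muffins, jar, scraper, brush or oil bottle.

Things in the scene. Friction and masses are not known exactly. Their poses are not given: they have to be found in the camera images.
- clip1: Sprung steel ticket clip like a big clothes-peg, 60 g, 40 mm wide, 74 mm tall, parked astride the rail. Origin on the hinge, 8 mm above the edge it sits on; x along the hinge, z up (leans up to 0.29 rad about x when squeezed). Handles z 2 to 40 mm, a V across y 47 mm wide at the top; pinch across y 22 mm above the hinge with 20 to 25 N. Jaws hang to z = -32 mm.
- clip1_jaw (a joint): Jaw of that clip, rad: -0.10 shut on nothing, 0 gripping a 4 mm plate or tin wall, +0.57 pinched to the stop: handles then parallel, 22 mm over all, jaws symmetric about the pinch and gaping 22 mm at the tips, 13 mm at 16 mm below the hinge. Pinching takes about 12 N; released, the spring shuts it with about 6 N.
- clip2: Sprung steel ticket clip like a big clothes-peg, 60 g, 40 mm wide, 74 mm tall, parked astride the rail. Origin on the hinge, 8 mm above the edge it sits on; x along the hinge, z up (leans up to 0.29 rad about x when squeezed). Handles z 2 to 40 mm, a V across y 47 mm wide at the top; pinch across y 22 mm above the hinge with 20 to 25 N. Jaws hang to z = -32 mm.
- clip2_jaw (a joint): Jaw of that clip, rad: -0.10 shut on nothing, 0 gripping a 4 mm plate or tin wall, +0.57 pinched to the stop: handles then parallel, 22 mm over all, jaws symmetric about the pinch and gaping 22 mm at the tips, 13 mm at 16 mm below the hinge. Pinching takes about 12 N; released, the spring shuts it with about 6 N.
- clip3: Sprung steel ticket clip like a big clothes-peg, 60 g, 40 mm wide, 74 mm tall, parked astride the rail. Origin on the hinge, 8 mm above the edge it sits on; x along the hinge, z up (leans up to 0.29 rad about x when squeezed). Handles z 2 to 40 mm, a V across y 47 mm wide at the top; pinch across y 22 mm above the hinge with 20 to 25 N. Jaws hang to z = -32 mm.
- clip3_jaw (a joint): Jaw of that clip, rad: -0.10 shut on nothing, 0 gripping a 4 mm plate or tin wall, +0.57 pinched to the stop: handles then parallel, 22 mm over all, jaws symmetric about the pinch and gaping 22 mm at the tips, 13 mm at 16 mm below the hinge. Pinching takes about 12 N; released, the spring shuts it with about 6 N.
- clip4: Sprung steel ticket clip like a big clothes-peg, 60 g, 40 mm wide, 74 mm tall, parked astride the rail. Origin on the hinge, 8 mm above the edge it sits on; x along the hinge, z up (leans up to 0.29 rad about x when squeezed). Handles z 2 to 40 mm, a V across y 47 mm wide at the top; pinch across y 22 mm above the hinge with 20 to 25 N. Jaws hang to z = -32 mm.
- clip4_jaw (a joint): Jaw of that clip, rad: -0.10 shut on nothing, 0 gripping a 4 mm plate or tin wall, +0.57 pinched to the stop: handles then parallel, 22 mm over all, jaws symmetric about the pinch and gaping 22 mm at the tips, 13 mm at 16 mm below the hinge. Pinching takes about 12 N; released, the spring shuts it with about 6 N.
- tin1: Empty open dark steel loaf tin, 0.4 to 0.8 kg, loose on the bench: 150 mm (x) by 95 mm (y) outside, 65 mm high, plain upright walls 4 mm thick, bottom 4 mm. Origin: centre of its underside, z up. Three or four tins are there; absent ones read None.
- tin2: Empty open dark steel loaf tin, 0.4 to 0.8 kg, loose on the bench: 150 mm (x) by 95 mm (y) outside, 65 mm high, plain upright walls 4 mm thick, bottom 4 mm. Origin: centre of its underside, z up. Three or four tins are there; absent ones read None.
- tin3: Empty open dark steel loaf tin, 0.4 to 0.8 kg, loose on the bench: 150 mm (x) by 95 mm (y) outside, 65 mm high, plain upright walls 4 mm thick, bottom 4 mm. Origin: centre of its underside, z up. Three or four tins are there; absent ones read None.
- tin4: Empty open dark steel loaf tin, 0.4 to 0.8 kg, loose on the bench: 150 mm (x) by 95 mm (y) outside, 65 mm high, plain upright walls 4 mm thick, bottom 4 mm. Origin: centre of its underside, z up. Three or four tins are there; absent ones read None.
- rail: Fixed ticket rail: upright aluminium plate 300 mm long (x), 4 mm thick (y), top edge 70 mm up, on a flat foot 70 mm wide. Origin: centre of the foot's underside. Four clips are parked on it about 72 mm apart.
- reader: Grey hand-held code reader, 0.14 to 0.22 kg, lying on its mat: level bar handle x = -87 to +43 mm, 28 mm wide (y), 30 mm high; at its +x end a head bent 45 degrees down (x = 30 to 82 mm, 40 mm wide, z = 17 to 69 mm). Origin: under its balance point, on the handle's underside; z up. Grip the handle at the origin, across y.
- reader_head: The reader's head. Origin: centre of its window, at (70, 0, 29) mm in the reader's frame. Its x axis is the sight line, out of the window, 45 degrees below the reader's x; y is the reader's y.
- mat: Black rubber mat, fixed, 240 mm (x) by 100 mm (y), 6 mm thick: the reader's place. Origin: centre of its underside.
- label: Batch label: striped paper label 80 x 60 mm on a fixed sloping white plate (130 wide x 110 mm) on a low stand. Origin: centre of the label's face, 70 mm above the bench; z is the outward normal, 45 degrees up and towards the robot's side; y level.
- muffin1: Muffin in a red case, 72 mm wide, 54 mm high, loose bystander, to be left alone. Origin: its underside, centre.
- muffin2: Muffin in a red case, 72 mm wide, 54 mm high, loose bystander, to be left alone. Origin: its underside, centre.
- muffin3: Muffin in a red case, 72 mm wide, 54 mm high, loose bystander, to be left alone. Origin: its underside, centre.
- jar: Small jar, 56 mm wide, 85 mm high, loose bystander, to be left alone. Origin: its underside, centre.
- scraper: Dough scraper lying flat, 110 x 85 mm, 12 mm high, loose bystander, to be left alone. Origin: its underside, centre.
- brush: Pastry brush lying flat, loose bystander, to be left alone. Origin: its underside (middle of the length).
- oil: Amber oil bottle, 60 mm wide, 160 mm high, loose bystander, to be left alone. Origin: its underside, centre.
Things that resemble listed ones, but are neither listed nor needed, are in the scene too. Leave any red look-alike of the clip4 alone.

How it is judged:
By the outcome, as a careful person would: the job done as asked, in the order asked, and still so for the second after the job is handed in, with the robot touching nothing.
Of tin1, tin2, tin3, tin4 only 3 to 4 are there at a start; the rules pass over those that are not, and their reading is None.
At some moment in a run one of tin1, tin2, tin3, tin4, reader may be knocked a few centimetres aside while the robot is not near it.
It also fails if it takes over 208 s, if anything falls off the work surface, if the arm or the gripper's body presses on something with over 40 N, if the wrist force passes 120 N, or if a joint passes its speed limit or range.

## Working session

There is one attempt and no reset: what is moved stays moved. The work goes in short steps, Python scripts to look and compute and a tool call to move; the robot and the scene stay as the last step left them, time stands still between calls to the robot, and variables do not carry over. Pictures are saved under pics/ and viewed, at most 15 in all, crops included, and the job is handed in when it is done.

Besides the shell and the picture viewer there is one more tool, called as name(argument=value, ...), one argument or row to a line, values as JSON. apply_moves: Moves the arm, as the interface text tells. Scaled input: -1 to 1 covers 5 cm each way for a shift and 90 degrees each way for a turn. Its arguments: {"type":"object","properties":{"targets":{"type":"array"}},"required":["targets"]}

```bash
mkdir -p pics; cat > h.py <<'E'
import numpy as np, cv2
from scipy.spatial.transform import Rotation as R
from workcell import ctrl
def cam(name):
    o=ctrl.get_obs(); im=ctrl.get_image(name); K=np.array(im["camera_matrix"])
    if name=="wrist":
        T=np.eye(4);T[:3,:3]=R.from_rotvec(o["orientation"]).as_matrix();T[:3,3]=o["ee_pos"]
        V=np.linalg.inv(T@np.array(im["hand_eye"]))
    else: V=np.array(im["view"])
    return im["pixels"],K,V
def ray(K,V,uv):
    C=np.linalg.inv(V); d=C[:3,:3]@np.linalg.inv(K)@np.array([uv[0],uv[1],1.]); return C[:3,3],d/np.linalg.norm(d)
def atz(K,V,uv,z):
    c,d=ray(K,V,uv); return c+d*(z-c[2])/d[2]
def tri(rs):
    A=np.zeros((3,3));b=np.zeros(3)
    for c,d in rs:
        P=np.eye(3)-np.outer(d,d);A+=P;b+=P@c
    p=np.linalg.solve(A,b); return p,[np.linalg.norm((np.eye(3)-np.outer(d,d))@(p-c)) for c,d in rs]
def proj(K,V,p):
    q=K@(V@np.append(p,1))[:3]; return q[:2]/q[2]
E
cat > a.py <<'E'
from h import *
print({k:np.round(v,3) for k,v in ctrl.get_obs().items()})
for n in ("scene","top","wrist"):
    p,K,V=cam(n); cv2.imwrite(f"pics/{n}0.png",p); print(n,K.round(1).tolist(),np.linalg.inv(V).round(2).tolist())
    if n=="wrist":continue
    for l in ["clip1","tin1","rail","reader","reader_head","mat","label","muffin1","jar","scraper","brush","oil"]:
        print(l,[(np.round(d["xy"]).tolist(),round(float(d["score"]),2),atz(K,V,d["xy"],{"clip1":78,"label":70,"reader":6}.get(l,0)).round().tolist()[:2]) for d in ctrl.pinpoint(l,n)])
E
python3 a.py
```

```text
{'t': np.float64(0.0), 'qpos': array([ 1.122,  0.424,  1.631, -0.   ,  1.089, -0.019]), 'qvel': array([ 0.001,  0.   , -0.   ,  0.001,  0.001, -0.002]), 'joint_torque': array([ 1.0000e-03, -5.4463e+01, -2.7367e+01,  6.4000e-02,  2.3000e-02,
       -0.0000e+00]), 'ee_pos': array([260.148, 567.664, 221.89 ]), 'orientation': array([-6.700e-01, -3.069e+00,  2.000e-03]), 'ft_force': array([-0.572, -0.495, -0.081]), 'moment': array([-0.02 , -0.035, -0.062]), 'grasp_force': np.float64(0.0), 'width': np.float64(88.282)}
scene [[532.3, 0.0, 282.1], [0.0, 532.3, 210.6], [0.0, 0.0, 1.0]] [[0.28, 0.66, -0.7, 1700.36], [0.96, -0.19, 0.21, -360.44], [0.01, -0.73, -0.69, 1228.71], [0.0, 0.0, 0.0, 1.0]]
clip1 [([152.0, 222.0], 0.8, [471.0, -414.0]), ([173.0, 214.0], 0.75, [452.0, -349.0]), ([236.0, 188.0], 0.75, [388.0, -133.0]), ([221.0, 204.0], 0.67, [448.0, -195.0]), ([196.0, 210.0], 0.62, [455.0, -278.0])]
tin1 [([381.0, 198.0], 0.98, [484.0, 354.0]), ([333.0, 243.0], 0.79, [638.0, 122.0]), ([323.0, 206.0], 0.76, [469.0, 148.0]), ([398.0, 234.0], 0.69, [661.0, 334.0]), ([190.0, 228.0], 0.67, [45
[... 1559 characters left out ...]
abel [([296.0, 166.0], 0.61, [721.0, -86.0])]
muffin1 [([280.0, 254.0], 0.87, [415.0, -33.0]), ([392.0, 198.0], 0.83, [617.0, -442.0]), ([289.0, 221.0], 0.75, [532.0, -64.0]), ([418.0, 256.0], 0.67, [409.0, -531.0]), ([126.0, 211.0], 0.19, [568.0, 528.0])]
jar [([209.0, 163.0], 0.56, [747.0, 230.0]), ([356.0, 243.0], 0.51, [452.0, -305.0]), ([340.0, 202.0], 0.26, [601.0, -252.0])]
scraper [([419.0, 253.0], 0.73, [418.0, -532.0])]
brush [([127.0, 210.0], 0.58, [572.0, 525.0])]
oil [([413.0, 209.0], 0.62, [577.0, -514.0])]
wrist [[363.8, 0.0, 286.4], [0.0, 363.8, 207.9], [0.0, 0.0, 1.0]] [[0.42, 0.87, 0.25, 192.19], [0.91, -0.4, -0.12, 600.51], [0.0, 0.28, -0.96, 384.93], [0.0, 0.0, 0.0, 1.0]]
```

View pics/scene0.png

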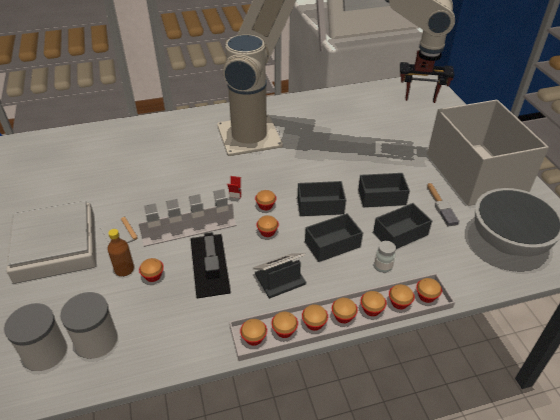

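View pics/top0.png

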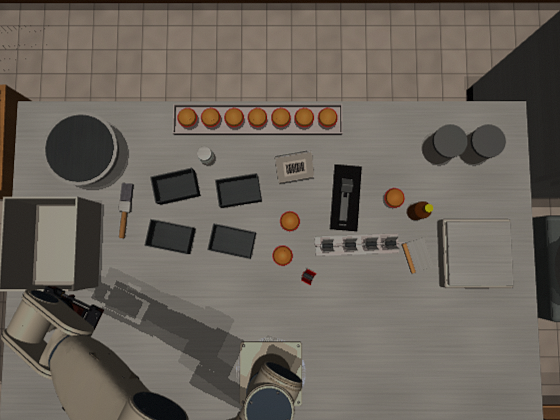

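The pictures show four dark tins (top px (175,187), (238,190), (170,237), (232,240)). Four grey clips sit on the rail at (328,245), (350,244), (370,243) and (390,243). The reader is on its mat at (345,197) and the label is at (295,167).

What could be mistaken for a clip: the red look-alike at top (309,276) / scene (235,186), which I leave alone. I choose the four grey clips astride the rail.

Next I raise the wrist camera over the tins.

apply_moves(
  targets=[
    [1,[-0.31,-0.68,-0.5],[0,0,0]],
    [1,[-0.31,-0.68,-0.5],[0,0,0]],
    [1,[-0.31,-0.68,-0.5],[0,0,0]],
    [1,[-0.31,-0.68,-0.5],[0,0,0]],
    [1,[-0.88,0.13,-0.22],[0,0,0]],
    [1,[-0.88,0.13,-0.22],[0,0,0]],
    [1,[-0.88,0.13,-0.22],[0,0,0]],
    [1,[-0.88,0.13,-0.22],[0,0,0]],
  ],
)

```text
t: 2.35
ee_pos: [432.2, 368.4, 367.3]
orientation: [0.67, 3.069, 0.001]
ft_force: [0.0, -0.6, -0.5]
width: 87.7
grasp_force: 0.0
```

apply_moves(
  targets=[
    [1,[-0.88,0.13,-0.22],[0,0,0.1]],
    [1,[-0.88,0,-0.22],[0,0,0.1]],
    [1,[-0.7,0,-0.22],[0,0,0.1]],
    [1,[0,0,0],[0,0,0.1]],
    [1,[0,0,0],[0,0,0.1]],
    [1,[0,0,0],[0,0,0.1]],
    [1,[0,0,0],[0,0,0.12]],
    [1,[0,0,0],[0,0,0]],
  ],
)

```text
t: 3.35
ee_pos: [536.0, 308.4, 399.7]
orientation: [2.207, 2.235, -0.0]
ft_force: [-0.6, 0.2, -0.0]
width: 87.7
grasp_force: 0.0
```

```bash
cat > tins.py <<'E'
from h import *
from scipy.optimize import minimize
def hullpts(p,L,W,H):
    c,s=np.cos(p[2]),np.sin(p[2]); out=[]
    for a in(-.5,.5):
        for b in(-.5,.5):
            for h in(0,H): out.append([p[0]+c*a*L-s*b*W,p[1]+s*a*L+c*b*W,h])
    return np.array(out)
def sil(K,V,P,S=4):
    q=np.array([proj(K,V,x) for x in P]); h=cv2.convexHull(q.astype(np.float32))
    m=np.zeros((420*S,560*S),np.uint8); cv2.fillConvexPoly(m,np.round((h+.5)*S*16).astype(np.int32),1,shift=4); return m
def cost(p,views,L=150,W=95,H=65):
    r=0
    for K,V,M in views:
        m=cv2.resize(sil(K,V,hullpts(p,L,W,H)).astype(np.float32),(560,420),interpolation=cv2.INTER_AREA); r+=np.abs(m-M).sum()/m.sum()
    return r
def fit(p0,views,**k):
    best=None
    for y in(p0[2],):
        s=np.array([[0,0,0],[10,0,0],[0,10,0],[0,0,.15]])+np.array([p0[0],p0[1],y])
        r=minimize(cost,[p0[0],p0[1],y],args=(views,),method="Nelder-Mead",options=dict(initial_simplex=s,maxfev=160,xatol=.1,fatol=1e-4))
    return r.x,r.fun/len(views)
def tins(cams=("wrist",),show=True):
    res=[]
    for n in cams:
        p,K,V=cam(n)
        for d in ctrl.masks_of("tin1",n):
            M=d["region"].astype(np.float32)
            b=d["bbox"]; edge=b[0]<2 or b[1]<2 or b[2]>557 or b[3]>417
            if edge or d["score"]<.3: continue
            ys,xs=np.where(M>0); c=atz(K,V,(xs.mean(),ys.mean()),35)
            # yaw guess from ground points
            q=np.array([atz(K,V,(x,y),60)[:2] for x,y in zip(xs[::25],ys[::25])]); w,v=np.linalg.eigh(np.cov(q.T)); y=np.arctan2(v[1,1],v[0,1])%np.pi
            x,f=fit((c[0],c[1],y),[(K,V,M)]); res.append((n,x.round(3).tolist(),round(float(f),3),round(float(d["score"]),2)))
        if n=="wrist": img=p
    if show:
        for r in res: print(*r)
    return res
if __name__=="__main__":
    import sys
    tins(sys.argv[1:] or ("wrist","top","scene"))
E
cat > b.py <<'E'
from h import *
p,K,V=cam("wrist"); cv2.imwrite("pics/w1.png",p)
E
python3 b.py; python3 tins.py
```

```text
wrist [462.854, 139.225, 1.365] 0.014 0.94
wrist [478.455, 358.357, 1.368] 0.021 0.9
wrist [658.497, 343.632, 1.792] 0.012 0.77
wrist [642.505, 117.745, 1.732] 0.085 0.73
top [461.128, 141.902, 1.388] 0.046 0.76
top [641.413, 118.9, 1.72] 0.03 0.64
top [659.092, 339.139, 1.798] 0.183 0.64
top [465.998, 302.049, 1.299] 0.625 0.57
top [580.213, -515.668, 1.861] 0.711 0.34
scene [641.402, 117.378, 1.727] 0.03 0.97
scene [461.67, 140.368, 1.364] 0.029 0.68
scene [657.287, 345.43, 1.772] 0.078 0.59
scene [564.981, -440.419, 3.223] 0.74 0.58
scene [336.4, -390.663, 3.177] 0.874 0.34
```

View pics/w1.png

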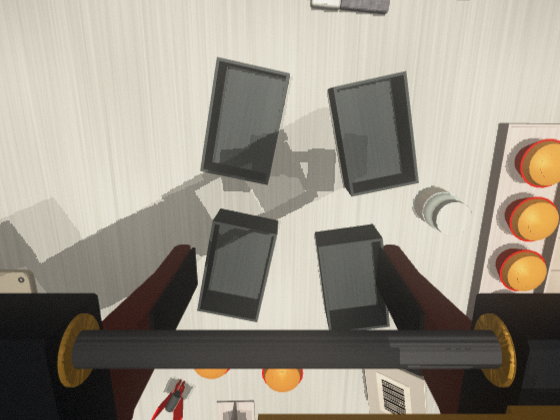

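The wrist view shows all four tins standing at (247,122), (372,135), (237,265) and (352,278). The fits from three cameras agree to about 2 mm. Now to the rail.

apply_moves(
  targets=[
    [1,[-0.96,-0.07,0.16],[0,0,0]],
    [1,[-0.96,-0.07,0.16],[0,0,0]],
    [1,[-0.96,-0.07,0.16],[0,0,0]],
    [1,[-0.96,-0.07,0.16],[0,0,0]],
    [1,[-0.96,-0.07,0.16],[0,0,0]],
    [1,[-0.96,-0.07,0.16],[0,0,0]],
    [1,[-0.96,-0.07,0.16],[0,0,0]],
    [1,[-0.96,-0.07,0.16],[0,0,0]],
  ],
)

```text
t: 4.7
ee_pos: [512.1, -77.3, 335.7]
orientation: [2.208, 2.234, 0.001]
ft_force: [-0.4, -0.3, 0.6]
width: 87.7
grasp_force: 0.0
```

apply_moves(
  targets=[
    [1,[-0.96,-0.07,0.16],[0,0,0]],
    [1,[-0.96,-0.07,0.16],[0,0,0]],
    [1,[0,0,0],[0,0,0]],
  ],
)

```text
t: 5.08
ee_pos: [505.7, -174.3, 319.1]
orientation: [-2.212, -2.23, 0.001]
ft_force: [-0.2, 0.6, -0.7]
width: 87.8
grasp_force: 0.0
```

```bash
cat > c.py <<'E'
from h import *
import sys
p,K,V=cam("wrist"); cv2.imwrite(f"pics/{sys.argv[1]}.png",p)
H={"clip1":78,"label":70,"reader":6,"reader_head":35}
for l in sys.argv[2:]:
    print(l,[(np.round(d["xy"],1).tolist(),round(float(d["score"]),2),atz(K,V,d["xy"],H.get(l,0)).round(1).tolist()[:2]) for d in ctrl.pinpoint(l,"wrist")])
E
python3 c.py w2 clip1 rail reader reader_head mat label
```

```text
clip1 [([246.5, 307.9], 0.78, [457.8, -345.2]), ([238.9, 252.6], 0.77, [450.5, -270.4]), ([148.3, 129.2], 0.58, [356.2, -126.4])]
rail [([244.7, 252.8], 0.79, [447.9, -304.1])]
reader [([357.5, 225.0], 0.55, [605.2, -258.9]), ([233.3, 191.9], 0.18, [435.5, -213.3])]
reader_head [([413.5, 238.0], 0.65, [673.5, -266.5])]
mat [([365.3, 232.9], 0.55, [618.1, -272.6]), ([231.7, 195.1], 0.37, [432.3, -219.3])]
label [([235.7, 257.1], 0.69, [445.3, -279.8]), ([486.4, 92.0], 0.67, [721.3, -85.0])]
```

View pics/w2.png

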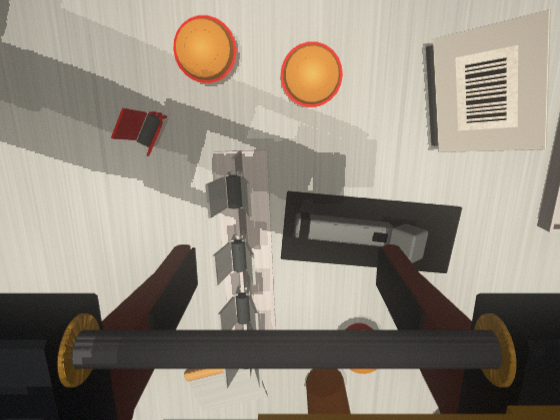

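The wrist view shows the grey clips at (233,192), (239,253) and (243,308), and the red look-alike at (140,128). The reader is on its mat at (357,228) and the label is at (486,92). I'll triangulate the clips and make the close check crop.

```bash
cat > d.py <<'E'
from h import *
pw,Kw,Vw=cam("wrist"); cv2.imwrite("pics/clipcrop.png",cv2.resize(pw[100:350,90:300],None,fx=2.3,fy=2.3,interpolation=cv2.INTER_CUBIC))
obs=[]
for n in("wrist","top","scene"):
    p,K,V=(pw,Kw,Vw) if n=="wrist" else cam(n)
    for d in ctrl.pinpoint("clip1",n):
        if d["score"]<.3: continue
        obs.append((n,d["xy"],ray(K,V,d["xy"]),atz(K,V,d["xy"],78)))
    for l in("rail",):
        for d in ctrl.masks_of(l,n)[:1]:
            ys,xs=np.where(d["region"]); print(n,l,d["bbox"],round(float(d["score"]),2))
    for d in ctrl.pinpoint("label",n)[:2]: print(n,"label",np.round(d["xy"],1),atz(K,V,d["xy"],70).round(1))
for k,yc in enumerate((-203,-272,-345,-412)):
    g=[o for o in obs if abs(o[3][1]-yc)<22 and abs(o[3][0]-455)<40]
    print(yc,[(o[0],np.round(o[1],1).tolist(),o[3].round(1).tolist()) for o in g])
    if len(g)>1: print("   tri",tri([o[2] for o in g]))
E
python3 d.py
```

```text
wrist rail [212.1, 150.0, 274.5, 381.2] 0.56
wrist label [483.7  96.7] [720.6 -85.3  70. ]
wrist label [355.  229.3] [ 591.  -239.1   70. ]
top rail [314.0, 235.6, 398.9, 254.3] 0.84
top label [294.4 166.4] [720.7 -81.9  70. ]
scene rail [139.3, 204.8, 237.8, 246.2] 0.62
scene label [278.9 257.5] [711.5 -77.7  70. ]
-203 [('wrist', [233.3, 193.4], [447.4, -194.5, 78.0]), ('scene', [222.1, 204.1], [450.9, -191.8, 78.0])]
   tri (array([ 447.9632411 , -193.11432533,   76.48464942]), [np.float64(1.85719598959411), np.float64(1.8571959895941619)])
-272 [('wrist', [234.8, 257.4], [447.0, -273.8, 78.0]), ('top', [353.7, 239.8], [462.9, -285.2, 78.0]), ('scene', [197.8, 210.6], [459.7, -271.2, 78.0])]
   tri (array([ 455.91300248, -276.60534545,   77.94884735]), [np.float64(9.353261871548424), np.float64(10.973173485830637), np.float64(6.086471718564678)])
-345 [('wrist', [239.5, 313.2], [450.8, -350.1, 78.0]), ('scene', [172.3, 212.5], [446.6, -349.4, 78.0])]
   tri (array([ 450.86795666, -348.8864303 ,   81.21684872]), [np.float64(0.7604122798866496), np.float64(0.7604122798867337)])
-412 [('wrist', [243.2, 357.4], [454.1, -416.0, 78.0]), ('top', [389.4, 238.9], [466.2, -408.2, 78.0]), ('scene', [153.3, 220.0], [464.2, -410.2, 78.0])]
   tri (array([ 461.49911873, -410.19041987,   79.70748885]), [np.float64(7.663827656521941), np.float64(5.225256489212188), np.float64(3.1131965147662837)])
```

View pics/clipcrop.png

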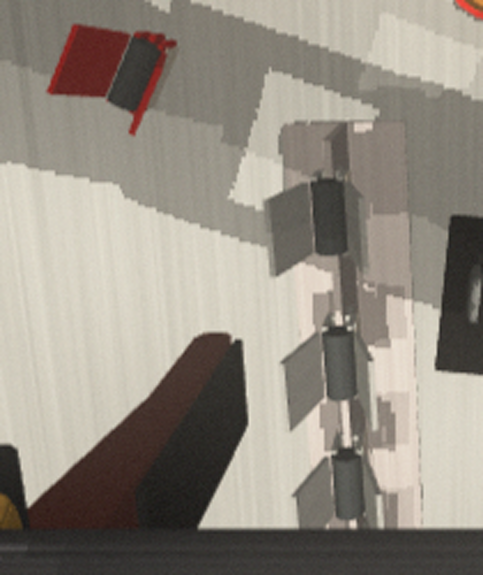

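```bash
cat > e.py <<'E'
from h import *
p,K,V=cam("wrist"); o=ctrl.get_obs(); print(o["ee_pos"],R.from_rotvec(o["orientation"]).as_matrix().round(3).tolist())
for uv,z in(((266.5,153),4),((273,335),4),((213,153.5),4),((233,194.3),80),((237.8,257.8),80),((240.9,310.9),80)): print(uv,atz(K,V,uv,z).round(1))
# refine the rail's right foot edge & whole rail from top and scene masks with a box fit of foot+plate not needed: use min area rect in top
p,K,V=cam("top"); d=ctrl.masks_of("rail","top")[0]; ys,xs=np.where(d["region"]); q=np.array([atz(K,V,(x,y),20)[:2] for x,y in zip(xs,ys)],np.float32); print(cv2.minAreaRect(q))
cv2.imwrite("pics/railtop.png",cv2.resize(p[225:290,290:420],None,fx=6,fy=6,interpolation=cv2.INTER_CUBIC))
E
python3 e.py
```

```text
[ 506.28333429 -171.93761985  319.64698557] [[-0.011, 1.0, -0.0], [1.0, 0.011, -0.0], [-0.0, -0.0, -1.0]]
(266.5, 153) [ 481.2 -158.9    4. ]
(273, 335) [ 489.8 -435.     4. ]
(213, 153.5) [ 411.1 -160.3    4. ]
(233, 194.3) [ 446.9 -196.    80. ]
(237.8, 257.8) [ 450.3 -274.3   80. ]
(240.9, 310.9) [ 452.2 -346.4   80. ]
((451.3153991699219, -302.3018798828125), (71.37092590332031, 292.1272277832031), 0.8590198159217834)
```

View pics/railtop.png

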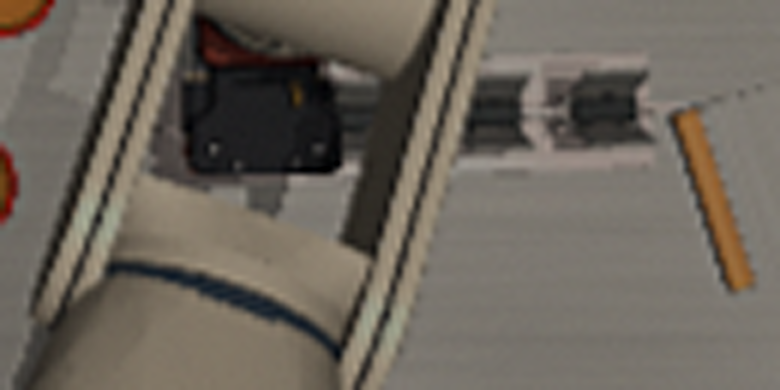

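The crop confirms the grey clip at crop (329,217) with its hinge on the rail line. The foot measures 70 mm wide, as it should, and the clip height comes out at about 78 mm. The red one is off the rail. I'm approaching the nearest clip, A, at (447,-198).

apply_moves(
  targets=[
    [1,[-0.08,-0.2,0.63],[0,0,-0.013]],
    [1,[-0.08,-0.2,0.63],[0,0,0]],
    [1,[-0.08,-0.2,0.63],[0,0,0]],
    [1,[-0.08,-0.2,0.63],[0,0,0]],
    [1,[-0.08,-0.19,0.63],[0,0,0]],
    [1,[-0.08,-0.19,0.63],[0,0,0]],
    [1,[0,0,0],[0,0,0]],
    [1,[0,0,0],[0,0,0]],
  ],
)

```text
t: 7.18
ee_pos: [449.0, -197.8, 131.6]
orientation: [2.186, 2.255, 0.001]
ft_force: [0.2, 0.5, 0.7]
width: 87.5
grasp_force: 0.0
```

```bash
cat > f.py <<'E'
from h import *
import sys
o=ctrl.get_obs(); print(o["t"],np.round(o["ee_pos"],1),R.from_rotvec(o["orientation"]).as_matrix().round(3).tolist())
p,K,V=cam("wrist"); cv2.imwrite(f"pics/{sys.argv[1]}.png",p)
E
python3 f.py w3
```

```text
7.175 [ 449.  -197.8  131.6] [[-0.031, 1.0, 0.001], [1.0, 0.031, -0.001], [-0.001, 0.001, -1.0]]
```

View pics/w3.png

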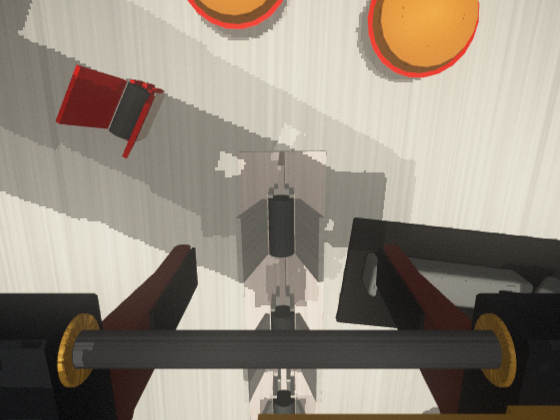

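```bash
python3 -c "
from h import *
p,K,V=cam('wrist')
for z in(78,80,84): print(atz(K,V,(281,226),z).round(1))
o=ctrl.get_obs();print(proj(K,V,o['ee_pos']), atz(K,V,(236.5,152),4),atz(K,V,(326.5,151),4))
g=p.copy();print(cv2.cvtColor(p,cv2.COLOR_BGR2GRAY)[226,225:330:3])"
```

```text
[ 447.2 -195.7   78. ]
[ 447.2 -195.    80. ]
[ 447.2 -193.6   84. ]
[284.07086632 266.73985127] [ 409.94710873 -160.22647898    4.        ] [ 481.39533145 -157.23676739    4.        ]
[134 135 138 137 129 112  95  97  95  97  99  94  92  94 141  53  61  62
  60  55  57  56  53 140  93  97  94  99  96  96  94 112 129 128 198]
```

apply_moves(
  targets=[
    [1,[0.02,-0.036,0.5],[0,0,0]],
    [1,[0.01,0,0.51],[0,0,0]],
    [1,[0,0,0],[0,0,0]],
    [-1,[0,0,0],[0,0,0]],
    [-1,[0,0,0],[0,0,0]],
    [-1,[0,0,0],[0,0,0]],
    [-1,[0,0,0],[0,0,0]],
    [-1,[0,0,0],[0,0,0]],
  ],
)

```text
t: 8.28
ee_pos: [446.4, -196.2, 80.6]
orientation: [2.186, 2.256, 0.0]
ft_force: [-0.4, 1.0, 11.4]
width: 41.4
grasp_force: 7.8
```

apply_moves(
  targets=[
    [-1,[0,0,0],[0,0,0]],
    [-1,[0,0,0],[0,0,0]],
    [-1,[0,0,0],[0,0,0]],
    [-1,[0,0,0],[0,0,0]],
  ],
)

```text
t: 8.78
ee_pos: [447.9, -196.9, 81.5]
orientation: [2.184, 2.253, 0.002]
ft_force: [1.2, -0.1, 11.2]
width: 20.9
grasp_force: 30.0
```

Clip A is pinched to its stop (20.9 mm, 30 N). Now I lift it and carry it to a viewing point above tin 4.

apply_moves(
  targets=[
    [-1,[0,0,-0.6],[0,0,0]],
    [-1,[0,0,-1],[0,0,0]],
    [-1,[0,0,-1],[0,0,0]],
    [-1,[0.83,0.4,-0.1],[0,0,0]],
    [-1,[0.83,0.4,-0.1],[0,0,0]],
    [-1,[0.83,0.4,-0.1],[0,0,0]],
    [-1,[0.83,0.4,-0.1],[0,0,0]],
    [-1,[0.83,0.4,-0.1],[0,0,0]],
  ],
)

```text
t: 9.78
ee_pos: [539.9, 15.9, 235.3]
orientation: [-2.186, -2.256, 0.0]
ft_force: [1.3, -0.4, -1.0]
width: 20.5
grasp_force: 30.0
```

apply_moves(
  targets=[
    [-1,[0.83,0.4,0],[0,0,0]],
    [-1,[0.83,0.4,0],[0,0,0]],
    [-1,[0.83,0.4,0],[0,0,-0.08]],
    [-1,[0,0,0],[0,0,0]],
    [-1,[0,0,0],[0,0,0]],
  ],
)

```text
t: 10.4
ee_pos: [595.0, 140.5, 234.6]
orientation: [-2.04, -2.388, 0.002]
ft_force: [-0.3, 0.4, -1.1]
width: 21.0
grasp_force: 30.0
```

```bash
python3 f.py w4; python3 tins.py wrist
```

```text
10.4 [595.  140.5 234.6] [[-0.156, 0.988, -0.001], [0.988, 0.156, -0.001], [-0.0, -0.001, -1.0]]
wrist [462.528, 138.561, 1.361] 0.013 0.93
```

View pics/w4.png

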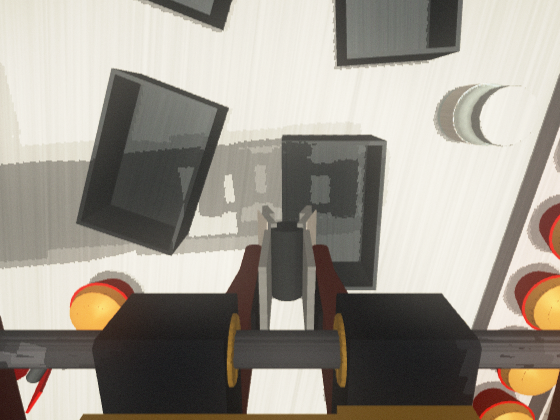

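The clip is held straight at (287,250) with its jaws parallel. Tin 4's rim corners show at (282,136), (386,138) and (376,290).

```bash
cat > g.py <<'E'
from h import *
from tins import *
import sys
# place helper: tin pose -> near-wall point and move in tool axes
def place(t,zt=76.5,s=0,verb=True):
    o=ctrl.get_obs(); M=R.from_rotvec(o["orientation"]).as_matrix(); n=np.array([np.sin(t[2]),-np.cos(t[2])]); a=np.array([np.cos(t[2]),np.sin(t[2])])
    w=np.array(t[:2])-45.5*n+s*a; d=np.append(w,zt)-o["ee_pos"]; y=M[:2,1]; ang=np.degrees(np.arctan2(n[1],n[0])-np.arctan2(y[1],y[0]))
    print("tin",np.round(t,3),"wall",w.round(1),"tool mm",(M.T@d).round(1),"/50",(M.T@d/50).round(3),"turn wz/90",round(-ang/90,4))
if __name__=="__main__":
    p,K,V=cam("wrist")
    for uv in((282,135.5),(386,137.5),(376,290)): print(atz(K,V,uv,65).round(1))
    P=hullpts((642,118,1.73),150,95,65)
    for c in P[1::2]: print("pred",c.round(1),proj(K,V,c).round(1))
    q=p.copy()
    for d in ctrl.masks_of("tin1","wrist"): print(d["bbox"],d["score"])
    place((642,118,1.73))
E
python3 g.py
```

```text
[584.9 186.8  65. ]
[677.7 199.5  65. ]
[702.8  48.6  65. ]
pred [700.8  51.5  65. ] [374.7 287.2]
pred [607.   36.4  65. ] [281.1 287.5]
pred [677.  199.6  65. ] [385.3 137.3]
pred [583.2 184.5  65. ] [279.7 137.7]
[75.8, 66.9, 227.4, 252.9] 0.91
[280.6, 131.2, 386.8, 290.5] 0.75
[153.1, 2.1, 231.6, 27.1] 0.67
[334.0, 0.2, 462.1, 65.1] 0.67
tin [642.   118.     1.73] wall [597.1 110.8] tool mm [-28.9  -2.8 158.8] /50 [-0.579 -0.057  3.176] turn wz/90 -0.0024
```

apply_moves(
  targets=[
    [-1,[-0.29,-0.03,0.8],[0,0,0]],
    [-1,[-0.29,0,0.8],[0,0,0]],
    [-1,[0,0,0.7],[0,0,0]],
    [-1,[0,0,0.4],[0,0,0]],
    [-1,[0,0,0.2],[0,0,0]],
    [-1,[0,0,0.14],[0,0,0]],
    [-1,[0,0,0.1],[0,0,0]],
    [-1,[0,0,0],[0,0,0]],
  ],
)

```text
t: 11.65
ee_pos: [598.9, 112.1, 78.5]
orientation: [2.04, 2.389, 0.001]
ft_force: [-0.1, 0.5, -0.5]
width: 20.6
grasp_force: 30.0
```

apply_moves(
  targets=[
    [-1,[0,0,0.05],[0,0,0]],
    [-1,[0,0,0.03],[0,0,0]],
  ],
)

```text
t: 11.9
ee_pos: [599.4, 112.1, 76.3]
orientation: [2.04, 2.388, 0.002]
ft_force: [-7.1, -0.4, 24.7]
width: 21.0
grasp_force: 30.0
```

```bash
python3 f.py w5; python3 -c "
import cv2;p=cv2.imread('pics/w5.png');cv2.imwrite('pics/w5c.png',cv2.resize(p[120:330,180:400],None,fx=2.5,fy=2.5))"
```

```text
11.9 [599.4 112.1  76.3] [[-0.156, 0.988, 0.001], [0.988, 0.156, 0.0], [0.0, 0.001, -1.0]]
```

View pics/w5c.png

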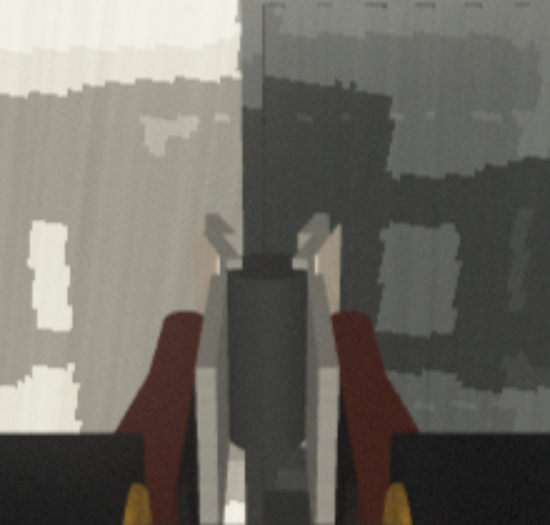

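Fz of +25 N shows the clip's crotch is on the rim. The wall is at crop x 253 and the clip centre at 268, so the clip is about 3 mm too far +x. I'll ease up, shift, reseat and release.

apply_moves(
  targets=[
    [-1,[0,0,-0.05],[0,0,0]],
    [-1,[0,-0.06,0],[0,0,0]],
    [-1,[0,0,0.04],[0,0,0]],
    [-1,[0,0,0],[0,0,0]],
  ],
)

```text
t: 12.45
ee_pos: [595.7, 111.5, 76.6]
orientation: [2.04, 2.389, 0.0]
ft_force: [-6.2, -2.5, 19.6]
width: 20.7
grasp_force: 30.0
```

apply_moves(
  targets=[
    [0.6,[0,0,0],[0,0,0]],
    [0.6,[0,0,0],[0,0,0]],
    [0.6,[0,0,0],[0,0,0]],
    [0.6,[0,0,0],[0,0,0]],
    [0.6,[0,0,0],[0,0,0]],
    [0.6,[0,0,-0.4],[0,0,0]],
    [0.6,[0,0,-0.9],[0,0,0]],
    [0.6,[0.5,0,-0.9],[0,0,0]],
  ],
)

```text
t: 13.45
ee_pos: [592.0, 135.4, 187.0]
orientation: [2.042, 2.387, 0.0]
ft_force: [0.1, 0.5, -0.4]
width: 70.2
grasp_force: 0.0
```

```bash
python3 f.py w6; python3 -c "
import cv2;p=cv2.imread('pics/w6.png');cv2.imwrite('pics/w6c.png',cv2.resize(p[60:330,180:480],None,fx=1.8,fy=1.8))"; python3 tins.py wrist
```

```text
13.45 [592.  135.4 187. ] [[-0.154, 0.988, 0.0], [0.988, 0.154, -0.0], [-0.0, 0.0, -1.0]]
wrist [642.984, 116.896, 1.725] 0.186 0.83
wrist [462.483, 138.69, 1.362] 0.01 0.7
```

View pics/w6c.png

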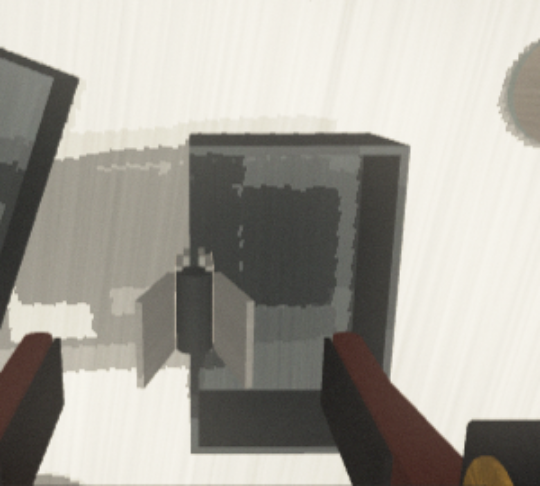

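Clip A stands upright, symmetric about the wall (crop (195,310)), and the tin hasn't moved. Next is clip B.

apply_moves(
  targets=[
    [1,[-0.85,-0.45,0],[0,0,0]],
    [1,[-0.85,-0.45,0],[0,0,0]],
    [1,[-0.85,-0.45,0],[0,0,0]],
    [1,[-0.85,-0.45,0],[0,0,0]],
    [1,[-0.85,-0.45,0],[0,0,0]],
    [1,[-0.85,-0.45,0],[0,0,0]],
    [1,[-0.85,-0.45,0],[0,0,0]],
    [1,[-0.85,-0.45,0],[0,0,0]],
  ],
)

```text
t: 14.6
ee_pos: [465.7, -229.2, 184.2]
orientation: [-2.04, -2.388, 0.001]
ft_force: [0.9, -0.6, 0.2]
width: 87.9
grasp_force: 0.0
```

apply_moves(
  targets=[
    [1,[-0.83,-0.46,0],[0,0,0.079]],
    [1,[0,0,0.56],[0,0,0]],
    [1,[0,0,0.56],[0,0,0]],
    [1,[0,0,0],[0,0,0]],
    [1,[0,0,0],[0,0,0]],
  ],
)

```text
t: 15.22
ee_pos: [451.0, -272.5, 129.1]
orientation: [-2.184, -2.258, 0.0]
ft_force: [0.2, -0.8, 0.2]
width: 87.8
grasp_force: 0.0
```

```bash
python3 f.py w7; python3 -c "
from h import *
p,K,V=cam('wrist')
print(proj(K,V,(449.9,-272.5,80)),proj(K,V,(452.2,-345,80)))
g=cv2.cvtColor(p,cv2.COLOR_BGR2GRAY)
for r in(210,225): print(g[r,225:340:3])
d=ctrl.pinpoint('clip1','wrist');print([(np.round(x['xy'],1),round(x['score'],2),atz(K,V,x['xy'],79).round(1)) for x in d])"
```

```text
15.225 [ 451.  -272.5  129.1] [[-0.033, 0.999, -0.0], [0.999, 0.033, -0.0], [-0.0, -0.0, -1.0]]
[282.02804888 231.60787722] [282.27242066 333.13767779]
[138 144 142 139 137 136 142 147 139 141 139 109 100 101 105  57  58  61
  64  62  63  60  60  62  99  99 100 115 141 147 140 143 142 146 133 136
 135 134 136]
[142 139 140 135 125 104 101  99 101 100  99 100  99 104 102  52  61  60
  63  65  60  60  57  59  97 100  96  97 100 100 101 101 101 110 135 144
 136 141 138]
[(array([283.9, 233.4]), 0.97, array([ 451.1, -274. ,   79. ])), (array([287.3, 411.8]), 0.69, array([ 457.8, -411.7,   79. ])), (array([285.3, 330.9]), 0.66, array([ 454.2, -343.9,   79. ]))]
```

apply_moves(
  targets=[
    [1,[0,-0.01,0.5],[0,0,0]],
    [1,[-0.02,0,0.48],[0,0,0]],
    [0,[0,0,0],[0,0,0]],
    [-1,[0,0,0],[0,0,0]],
    [-1,[0,0,0],[0,0,0]],
    [-1,[0,0,0],[0,0,0]],
    [-1,[0,0,0],[0,0,0]],
    [-1,[0,0,0],[0,0,0]],
  ],
)

```text
t: 16.38
ee_pos: [452.0, -274.2, 81.1]
orientation: [2.182, 2.255, 0.001]
ft_force: [1.0, 1.1, 11.4]
width: 31.7
grasp_force: 7.8
```

apply_moves(
  targets=[
    [-1,[0,0,0],[0,0,0]],
    [-1,[0,0,0],[0,0,0]],
    [-1,[0,0,0],[0,0,0]],
    [-1,[0,0,0],[0,0,0]],
  ],
)

```text
t: 16.88
ee_pos: [452.5, -274.3, 81.1]
orientation: [2.182, 2.255, 0.002]
ft_force: [2.0, 0.2, 8.4]
width: 20.9
grasp_force: 30.0
```

apply_moves(
  targets=[
    [-1,[0,0,-0.6],[0,0,0]],
    [-1,[0,0,-1],[0,0,0]],
    [-1,[0,0,-1],[0,0,0]],
    [-1,[0.9,-0.03,-0.1],[0,0,0]],
    [-1,[0.9,-0.03,-0.1],[0,0,0]],
    [-1,[0.9,-0.03,-0.1],[0,0,0]],
    [-1,[0.9,-0.03,-0.1],[0,0,0]],
    [-1,[0.9,-0.03,-0.1],[0,0,0]],
  ],
)

```text
t: 17.88
ee_pos: [435.3, -47.4, 235.0]
orientation: [2.185, 2.257, 0.0]
ft_force: [-0.1, -0.5, -0.5]
width: 20.9
grasp_force: 30.0
```

apply_moves(
  targets=[
    [-1,[0.9,-0.03,0],[0,0,0]],
    [-1,[0.9,-0.03,0],[0,0,0]],
    [-1,[0.9,-0.03,0],[0,0,0]],
    [-1,[0.9,-0.03,0],[0,0,0]],
    [-1,[0.9,-0.03,0],[0,0,0.08]],
    [-1,[0,0,0],[0,0,0.075]],
    [-1,[0,0,0],[0,0,0]],
    [-1,[0,0,0],[0,0,0]],
  ],
)

```text
t: 18.88
ee_pos: [420.6, 175.4, 234.7]
orientation: [2.441, 1.978, -0.0]
ft_force: [0.0, 0.4, -0.4]
width: 20.8
grasp_force: 30.0
```

```bash
cat > v.py <<'E'
from g import *
import sys
# refine tin pose from a wrist mask seen partly hidden: compare only pixels above row limit, ignoring the clip columns
t0=np.array(eval(sys.argv[1])); p,K,V=cam("wrist"); cv2.imwrite(f"pics/{sys.argv[2]}.png",p)
best=min(ctrl.masks_of("tin1","wrist"),key=lambda d:cost(t0,[(K,V,d["region"].astype(np.float32))]))
M=best["region"].astype(np.float32); W=np.ones((420,560),np.float32); W[200:,232:342]=0; W[290:]=0
def c(t):
    m=cv2.resize(sil(K,V,hullpts(t,150,95,65)).astype(np.float32),(560,420),interpolation=cv2.INTER_AREA); return (np.abs(m-M)*W).sum()/(m*W).sum()
r=minimize(c,t0,method="Nelder-Mead",options=dict(initial_simplex=t0+np.array([[0,0,0],[6,0,0],[0,6,0],[0,0,.08]]),maxfev=160))
print("score",best["score"],"start",round(c(t0),3),"fit",r.x.round(3),round(r.fun,3)); place(t0); place(r.x)
E
python3 v.py "(462.5,138.6,1.362)" w8
```

```text
score 0.95 start 0.021 fit [462.717 139.051   1.365] 0.019
tin [462.5   138.6     1.362] wall [418. 148.] tool mm [-27.3   3.  158.2] /50 [-0.545  0.06   3.164] turn wz/90 -0.0008
tin [462.717 139.051   1.365] wall [418.2 148.4] tool mm [-26.9   3.1 158.2] /50 [-0.538  0.062  3.164] turn wz/90 -0.0027
```

apply_moves(
  targets=[
    [-1,[-0.27,0.02,0.8],[0,0,0]],
    [-1,[-0.27,0,0.8],[0,0,0]],
    [-1,[0,0,0.7],[0,0,0]],
    [-1,[0,0,0.4],[0,0,0]],
    [-1,[0,0,0.2],[0,0,0]],
    [-1,[0,0,0.14],[0,0,0]],
    [-1,[0,0,0.06],[0,0,0]],
    [-1,[0,0,0],[0,0,0]],
  ],
)

```text
t: 19.98
ee_pos: [416.3, 149.3, 80.0]
orientation: [2.442, 1.976, 0.001]
ft_force: [-1.0, -0.5, 0.2]
width: 20.8
grasp_force: 30.0
```

```bash
cat > wc.py <<'E'
from h import *
import sys
p,K,V=cam("wrist"); o=ctrl.get_obs(); print(o["ft_force"].round(1)); g=cv2.cvtColor(p,cv2.COLOR_BGR2GRAY)
for r in(190,198,204,230,240,260): print(r,g[r,255:320:2])
cv2.imwrite(f"pics/{sys.argv[1]}.png",cv2.resize(p[120:330,180:400],None,fx=2.5,fy=2.5))
E
python3 wc.py w9
```

```text
[ 0.6 -0.5 -0.2]
190 [155 162 166 165 162 162 157 154 156 156 156 158 153 156 154  72  70  70
  69  67  68  68  68  65  70  63  69  66  70  68  64  63  68]
198 [158 160 161 164 161 162 160 153 155 157 158 155 156 153 155  64  73  69
  70  65  70  68  62  66  62  65  64  64  66  62  64  66  62]
204 [157 157 155 160 159 161 158 154 153 152 155 154 158 153 154  67  68  67
  67  61  69  66  64  65  63  58  68  64  64  66  64  62  63]
230 [154 149 152 151 152 154 193 112 104  89  72  47  51  54  53  54  56  53
  53  49  48  72  86  87 105 122 157 149 148 143 139  60  61]
240 [157 155 146 147 120 114 114 107  58  61  60  60  63  63  66  65  65  66
  61  63  61  56  56  55  93 109 107 110 144 145 138  62  60]
260 [ 50  55  65 110 111 110 104  92  69  56  62  55  62  61  62  63  66  65
  60  63  55  59  56  58  92  91 108 111 106 104  45  43  40]
```

apply_moves(
  targets=[
    [-1,[0,0.02,0.04],[0,0,0]],
    [-1,[0,0,0.03],[0,0,0]],
    [-1,[0,0,0],[0,0,0]],
  ],
)

```text
t: 20.4
ee_pos: [417.4, 149.1, 76.6]
orientation: [2.442, 1.976, 0.001]
ft_force: [-0.3, 0.3, 5.8]
width: 20.9
grasp_force: 30.0
```

Light contact with no side force. I'll press 1 mm more and release.

apply_moves(
  targets=[
    [-1,[0,0,0.02],[0,0,0]],
    [0.6,[0,0,0],[0,0,0]],
    [0.6,[0,0,0],[0,0,0]],
    [0.6,[0,0,0],[0,0,0]],
    [0.6,[0,0,0],[0,0,0]],
    [0.6,[0,0,-0.4],[0,0,0]],
    [0.6,[0,0,-0.9],[0,0,0]],
    [0.6,[0.5,0,-0.9],[0,0,0]],
  ],
)

```text
t: 21.4
ee_pos: [421.4, 172.7, 185.9]
orientation: [-2.444, -1.973, 0.003]
ft_force: [0.7, 0.1, -0.0]
width: 70.4
grasp_force: 0.0
```

```bash
python3 f.py w10;  python3 tins.py wrist scene; python3 -c "
import cv2,numpy as np;a=cv2.imread('pics/w10.png')[60:330,180:480]
from workcell import ctrl
s=ctrl.get_image('scene')['pixels'][170:260,280:450]
cv2.imwrite('pics/w10c.png',np.vstack([cv2.resize(a,(510,300)),cv2.resize(s,(510,270))]))"
```

```text
21.4 [421.4 172.7 185.9] [[0.211, 0.978, -0.002], [0.978, -0.211, -0.001], [-0.001, -0.002, -1.0]]
wrist [462.836, 138.895, 1.362] 0.183 0.75
scene [657.365, 344.961, 1.797] 0.07 0.88
scene [641.727, 117.351, 1.729] 0.072 0.86
scene [477.398, 358.051, 1.365] 0.049 0.57
scene [460.584, 140.352, 1.38] 0.161 0.55
scene [506.332, 176.152, 2.697] 0.895 0.31
```

View pics/w10c.png

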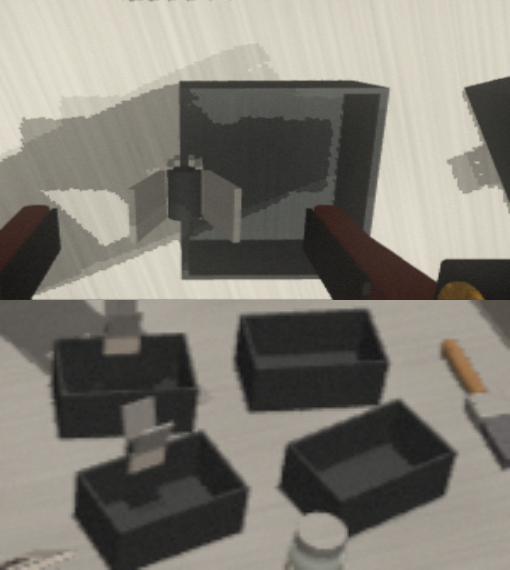

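Both placed clips sit upright, in the scene crop at (122,330) and (147,435), and the tins are unmoved. Next is clip C.

apply_moves(
  targets=[
    [1,[-0.91,0.25,0],[0,0,0]],
    [1,[-0.91,0.25,0],[0,0,0]],
    [1,[-0.91,0.25,0],[0,0,0]],
    [1,[-0.91,0.25,0],[0,0,0]],
    [1,[-0.91,0.25,0],[0,0,0]],
    [1,[-0.91,0.25,0],[0,0,0]],
    [1,[-0.91,0.25,0],[0,0,0]],
    [1,[-0.91,0.25,0],[0,0,0]],
  ],
)

```text
t: 22.7
ee_pos: [442.4, -204.8, 183.4]
orientation: [-2.441, -1.973, 0.002]
ft_force: [0.9, 0.2, 0.3]
width: 88.1
grasp_force: 0.0
```

apply_moves(
  targets=[
    [1,[-0.91,0.25,0],[0,0,0]],
    [1,[-0.91,0.25,0],[0,0,0]],
    [1,[-0.91,0.26,0],[0,0,-0.08]],
    [1,[0,0,0.5],[0,0,-0.075]],
    [1,[0,0,0.6],[0,0,0]],
    [1,[0,0,0],[0,0,0]],
    [1,[0,0,0],[0,0,0]],
  ],
)

```text
t: 23.58
ee_pos: [452.4, -344.8, 130.0]
orientation: [-2.184, -2.257, 0.0]
ft_force: [-1.0, -0.2, -0.1]
width: 87.6
grasp_force: 0.0
```

```bash
cat > q.py <<'E'
from h import *
o=ctrl.get_obs(); print(np.round(o["ee_pos"],1),R.from_rotvec(o["orientation"]).as_matrix()[:2,:2].round(3).tolist())
p,K,V=cam('wrist'); g=cv2.cvtColor(p,cv2.COLOR_BGR2GRAY)
for r in(210,225,240): print(r,g[r,225:345:3])
d=ctrl.pinpoint('clip1','wrist');print([(np.round(x['xy'],1),round(x['score'],2),atz(K,V,x['xy'],79).round(1)) for x in d])
E
python3 q.py
```

```text
[ 452.4 -344.8  130. ] [[-0.033, 0.999], [0.999, 0.033]]
210 [136 136 135 136 140 134 134 143 139 140 142 136  97  97  96 104  55  58
  61  60  61  59  61  59  61 101  96  97  98 132 144 140 144 136 141 136
 136 137 140 138]
225 [132 136 135 135 136 129 110  99  94  98  98  99  99  97  98 100  52  55
  61  60  62  57  59  58  57  96  96 100  96  96  96  96  97 106 127 138
 139 138 137 139]
240 [161 161 153 157 160 152 130 116 103  96  96 100  99  97  98  96  73  54
  61  60  61  60  58  57  57  92  96  94  97  97  99  99  97 117 133 140
 139 138 143 143]
[(array([286.9, 231.3]), 0.97, array([ 453.8, -344.8,   79. ])), (array([286.6, 327.4]), 0.95, array([ 455.8, -413.4,   79. ]))]
```

apply_moves(
  targets=[
    [1,[0,0.01,0.5],[0,0,0]],
    [1,[0,0,0.48],[0,0,0]],
    [0,[0,0,0],[0,0,0]],
    [-1,[0,0,0],[0,0,0]],
    [-1,[0,0,0],[0,0,0]],
    [-1,[0,0,0],[0,0,0]],
    [-1,[0,0,0],[0,0,0]],
    [-1,[0,0,0],[0,0,0]],
  ],
)

```text
t: 24.68
ee_pos: [454.4, -345.7, 82.7]
orientation: [2.182, 2.255, 0.001]
ft_force: [0.9, 1.7, 11.7]
width: 31.4
grasp_force: 7.8
```

apply_moves(
  targets=[
    [-1,[0,0,0],[0,0,0]],
    [-1,[0,0,0],[0,0,0]],
    [-1,[0,0,0],[0,0,0]],
    [-1,[0,0,0],[0,0,0]],
  ],
)

```text
t: 25.18
ee_pos: [454.9, -345.9, 82.9]
orientation: [2.181, 2.254, 0.001]
ft_force: [0.5, 0.4, 10.2]
width: 21.1
grasp_force: 30.0
```

apply_moves(
  targets=[
    [-1,[0,0,-0.6],[0,0,0]],
    [-1,[0,0,-1],[0,0,0]],
    [-1,[0,0,-1],[0,0,0]],
    [-1,[0.94,0.23,-0.1],[0,0,0]],
    [-1,[0.94,0.23,-0.1],[0,0,0]],
    [-1,[0.94,0.23,-0.1],[0,0,0]],
    [-1,[0.94,0.23,-0.1],[0,0,0]],
    [-1,[0.94,0.23,-0.1],[0,0,0]],
  ],
)

```text
t: 26.18
ee_pos: [502.9, -106.5, 236.5]
orientation: [2.184, 2.257, 0.0]
ft_force: [-0.0, -0.4, -0.3]
width: 21.0
grasp_force: 30.0
```

apply_moves(
  targets=[
    [-1,[0.94,0.23,0],[0,0,0]],
    [-1,[0.94,0.23,0],[0,0,0]],
    [-1,[0.94,0.23,0],[0,0,0]],
    [-1,[0.94,0.23,0],[0,0,0]],
    [-1,[0.94,0.23,0],[0,0,0]],
    [-1,[0.94,0.24,0],[0,0,0]],
    [-1,[0.94,0.24,0],[0,0,0]],
    [-1,[0.94,0.24,0],[0,0,0]],
  ],
)

```text
t: 27.18
ee_pos: [583.9, 272.4, 236.1]
orientation: [-2.184, -2.258, 0.0]
ft_force: [0.4, -0.6, -0.4]
width: 20.8
grasp_force: 30.0
```

apply_moves(
  targets=[
    [-1,[0.94,0.24,0],[0,0,0]],
    [-1,[0.94,0.24,0],[0,0,-0.06]],
    [-1,[0,0,0],[0,0,-0.06]],
    [-1,[0,0,0],[0,0,0]],
    [-1,[0,0,0],[0,0,0]],
  ],
)

```text
t: 27.8
ee_pos: [604.6, 365.0, 236.1]
orientation: [-1.965, -2.451, 0.001]
ft_force: [-0.9, -0.1, -1.9]
width: 20.5
grasp_force: 30.0
```

```bash
python3 v.py "(658.2,344.3,1.793)" w11
```

```text
score 0.66 start 0.016 fit [658.532 343.497   1.791] 0.01
tin [658.2   344.3     1.793] wall [613.8 334.3] tool mm [-31.9   2.1 159.8] /50 [-0.637  0.043  3.197] turn wz/90 -0.0017
tin [658.532 343.497   1.791] wall [614.1 333.6] tool mm [-32.6   2.3 159.8] /50 [-0.652  0.046  3.197] turn wz/90 -0.0003
```

apply_moves(
  targets=[
    [-1,[-0.32,0.025,0.8],[0,0,0]],
    [-1,[-0.33,0,0.8],[0,0,0]],
    [-1,[0,0,0.7],[0,0,0]],
    [-1,[0,0,0.4],[0,0,0]],
    [-1,[0,0,0.2],[0,0,0]],
    [-1,[0,0,0.14],[0,0,0]],
    [-1,[0,0,0.08],[0,0,0]],
    [-1,[0,0,0],[0,0,0]],
  ],
)

```text
t: 28.9
ee_pos: [613.3, 334.4, 80.7]
orientation: [1.962, 2.453, 0.001]
ft_force: [-0.4, 0.3, -0.2]
width: 20.6
grasp_force: 30.0
```

```bash
python3 wc.py w12
```

```text
[-0.6  0.6 -1. ]
190 [162 157 159 157 161 153 156 157 157 158 156 158 155 128  72  71  72  66
  66  67  68  64  69  64  64  66  63  66  67  66  65  62  66]
198 [160 153 157 155 156 157 152 158 159 156 157 158 157 126  72  64  69  66
  66  63  68  65  68  66  67  67  66  67  64  64  64  62  64]
204 [157 155 155 157 157 157 154 154 156 154 157 155 156 128  69  72  66  66
  66  69  66  67  65  65  64  66  70  65  63  68  68  64  65]
230 [153 156 151 151 150 135 164 113  64  56  53  52  54  53  55  53  54  51
  54  51  51  52  57  54 110 123 129 146 144 146 143  62  62]
240 [153 152 149 150 119 112 112 110  62  59  60  64  64  64  70  68  66  62
  64  66  60  59  55  54  94 108 108 110 143 144 121  63  62]
260 [ 50  53  65 111 112 114 106  95  73  55  60  60  61  66  62  64  67  61
  65  63  59  58  55  55  94  92 113 107 110 105  45  41  47]
```

apply_moves(
  targets=[
    [-1,[0,-0.01,0.05],[0,0,0]],
    [-1,[0,0,0.04],[0,0,0]],
    [-1,[0,0,0],[0,0,0]],
  ],
)

```text
t: 29.32
ee_pos: [613.2, 334.4, 78.2]
orientation: [1.962, 2.453, 0.002]
ft_force: [-4.8, -2.7, 14.8]
width: 20.9
grasp_force: 30.0
```

apply_moves(
  targets=[
    [-1,[0,-0.02,0],[0,0,0]],
    [0.6,[0,0,0],[0,0,0]],
    [0.6,[0,0,0],[0,0,0]],
    [0.6,[0,0,0],[0,0,0]],
    [0.6,[0,0,0],[0,0,0]],
    [0.6,[0,0,-0.4],[0,0,0]],
    [0.6,[0,0,-0.9],[0,0,0]],
    [0.6,[0.5,0,-0.9],[0,0,0]],
  ],
)

```text
t: 30.32
ee_pos: [606.5, 357.2, 188.0]
orientation: [1.965, 2.451, -0.0]
ft_force: [1.1, 0.3, 0.6]
width: 70.1
grasp_force: 0.0
```

```bash
python3 f.py w13; python3 tins.py wrist scene; python3 -c "
import cv2
from workcell import ctrl
print([(x['xy'].round() if hasattr(x['xy'],'round') else x['xy'],round(x['score'],2)) for x in ctrl.pinpoint('clip1','scene')])"
```

```text
30.325 [606.5 357.2 188. ] [[-0.218, 0.976, 0.0], [0.976, 0.218, -0.0], [-0.0, 0.0, -1.0]]
wrist [478.439, 358.087, 1.372] 0.015 0.98
wrist [658.424, 343.781, 1.792] 0.181 0.89
wrist [503.138, 169.768, 3.078] 0.954 0.77
wrist [665.349, 99.849, 0.19] 0.408 0.67
scene [477.575, 358.955, 1.364] 0.153 0.83
scene [641.695, 117.905, 1.726] 0.07 0.72
scene [657.213, 343.854, 1.783] 0.129 0.71
[([393.7, 207.5], 0.8), ([212.8, 270.2], 0.67), ([234.0, 185.2], 0.61), ([151.2, 221.4], 0.59), ([329.0, 218.7], 0.59), ([318.7, 180.3], 0.52)]
```

apply_moves(
  targets=[
    [1,[-0.9,-0.395,0],[0,0,0]],
    [1,[-0.9,-0.395,0],[0,0,0]],
    [1,[-0.9,-0.395,0],[0,0,0]],
    [1,[-0.9,-0.395,0],[0,0,0]],
    [1,[-0.9,-0.395,0],[0,0,0]],
    [1,[-0.9,-0.395,0],[0,0,0]],
    [1,[-0.9,-0.395,0],[0,0,0]],
    [1,[-0.9,-0.395,0],[0,0,0]],
  ],
)

```text
t: 31.62
ee_pos: [529.5, -29.6, 184.5]
orientation: [-1.962, -2.451, 0.003]
ft_force: [1.6, -0.5, -0.0]
width: 87.6
grasp_force: 0.0
```

apply_moves(
  targets=[
    [1,[-0.9,-0.395,0],[0,0,0]],
    [1,[-0.9,-0.395,0],[0,0,0]],
    [1,[-0.9,-0.395,0],[0,0,0]],
    [1,[-0.9,-0.395,0],[0,0,0]],
    [1,[-0.9,-0.395,0],[0,0,0]],
    [1,[-0.9,-0.395,0],[0,0,0]],
    [1,[-0.9,-0.395,0],[0,0,0]],
    [1,[-0.9,-0.395,0],[0,0,0.06]],
  ],
)

```text
t: 32.62
ee_pos: [454.4, -414.8, 184.2]
orientation: [-2.077, -2.353, -0.0]
ft_force: [0.1, 0.3, -0.0]
width: 87.9
grasp_force: 0.0
```

apply_moves(
  targets=[
    [1,[0,0,0.5],[0,0,0.06]],
    [1,[0,0,0.6],[0,0,0]],
    [1,[0,0,0],[0,0,0]],
    [1,[0,0,0],[0,0,0]],
  ],
)

```text
t: 33.12
ee_pos: [455.9, -413.7, 130.8]
orientation: [-2.184, -2.257, 0.0]
ft_force: [0.5, -0.2, 0.5]
width: 87.9
grasp_force: 0.0
```

```bash
python3 q.py
```

```text
[ 455.9 -413.7  130.8] [[-0.033, 0.999], [0.999, 0.033]]
210 [118 111 116 114 115 116 116 113 116 102  87  85  82  86  84 107  46  48
  52  54  52  50  51  49 115  79  85  83  83  83 100 122 117 119 114 118
 116 115 116 116]
225 [120 116 116 116 115 109 108  83  84  83  82  84  83  82  81  97  45  42
  49  51  53  50  50  47 114  82  81  86  82  84  81  83  83 110 112 115
 112 116 118 117]
240 [138 137 133 136 134 113 112  85  82  82  81  78  84  80  80  92  44  48
  47  55  56  53  50  48 124  83  83  82  83  83  82  83  87 115 113 115
 115 115 118 119]
[(array([286.6, 230.2]), 0.64, array([ 457.2, -413.3,   79. ]))]
```

apply_moves(
  targets=[
    [1,[0,0,0.5],[0,0,0]],
    [1,[0,0,0.49],[0,0,0]],
    [0,[0,0,0],[0,0,0]],
    [-1,[0,0,0],[0,0,0]],
    [-1,[0,0,0],[0,0,0]],
    [-1,[0,0,0],[0,0,0]],
    [-1,[0,0,0],[0,0,0]],
    [-1,[0,0,0],[0,0,0]],
  ],
)

```text
t: 34.22
ee_pos: [457.4, -414.6, 83.0]
orientation: [2.182, 2.255, 0.001]
ft_force: [0.2, 1.6, 11.7]
width: 31.8
grasp_force: 7.9
```

apply_moves(
  targets=[
    [-1,[0,0,0],[0,0,0]],
    [-1,[0,0,0],[0,0,0]],
    [-1,[0,0,0],[0,0,0]],
    [-1,[0,0,0],[0,0,0]],
  ],
)

```text
t: 34.72
ee_pos: [457.9, -414.9, 83.2]
orientation: [2.181, 2.254, 0.001]
ft_force: [1.3, 0.1, 9.6]
width: 20.8
grasp_force: 30.0
```

apply_moves(
  targets=[
    [-1,[0,0,-0.6],[0,0,0]],
    [-1,[0,0,-1],[0,0,0]],
    [-1,[0,0,-1],[0,0,0]],
    [-1,[0.95,0.01,-0.1],[0,0,0]],
    [-1,[0.95,0.01,-0.1],[0,0,0]],
    [-1,[0.95,0.01,-0.1],[0,0,0]],
    [-1,[0.95,0.01,-0.1],[0,0,0]],
    [-1,[0.95,0.01,-0.1],[0,0,0]],
  ],
)

```text
t: 35.72
ee_pos: [450.5, -174.7, 236.5]
orientation: [2.185, 2.257, 0.0]
ft_force: [-0.1, 0.6, 0.1]
width: 21.2
grasp_force: 30.0
```

apply_moves(
  targets=[
    [-1,[0.95,0.01,0],[0,0,0]],
    [-1,[0.95,0.01,0],[0,0,0]],
    [-1,[0.95,0.01,0],[0,0,0]],
    [-1,[0.95,0.01,0],[0,0,0]],
    [-1,[0.95,0.01,0],[0,0,0]],
    [-1,[0.95,0.01,0],[0,0,0]],
    [-1,[0.95,0.01,0],[0,0,0]],
    [-1,[0.95,0.01,0],[0,0,0]],
  ],
)

```text
t: 36.72
ee_pos: [441.9, 205.3, 236.4]
orientation: [2.184, 2.258, 0.001]
ft_force: [1.0, -0.6, 0.2]
width: 20.5
grasp_force: 30.0
```

apply_moves(
  targets=[
    [-1,[0.95,0.01,0],[0,0,0]],
    [-1,[0.95,0.01,0],[0,0,0]],
    [-1,[0.95,0.01,0],[0,0,0]],
    [-1,[0.95,0.01,0],[0,0,0.075]],
    [-1,[0,0,0],[0,0,0.075]],
    [-1,[0,0,0],[0,0,0]],
    [-1,[0,0,0],[0,0,0]],
  ],
)

```text
t: 37.6
ee_pos: [437.8, 393.2, 236.1]
orientation: [2.433, 1.988, -0.001]
ft_force: [0.5, 0.5, -1.7]
width: 21.4
grasp_force: 30.0
```

```bash
python3 v.py "(478.3,358.2,1.370)" w14
```

```text
score 0.91 start 0.011 fit [478.5   357.938   1.376] 0.009
tin [478.3  358.2    1.37] wall [433.7 367.3] tool mm [-26.2   1.  159.8] /50 [-0.524  0.019  3.196] turn wz/90 -0.0008
tin [478.5   357.938   1.376] wall [433.9 366.8] tool mm [-26.7   1.2 159.8] /50 [-0.533  0.024  3.196] turn wz/90 -0.0043
```

apply_moves(
  targets=[
    [-1,[-0.26,0,0.8],[0,0,0]],
    [-1,[-0.27,0,0.8],[0,0,0]],
    [-1,[0,0,0.7],[0,0,0]],
    [-1,[0,0,0.4],[0,0,0]],
    [-1,[0,0,0.2],[0,0,0]],
    [-1,[0,0,0.14],[0,0,0]],
    [-1,[0,0,0.06],[0,0,0]],
    [-1,[0,0,0],[0,0,0]],
  ],
)

```text
t: 38.7
ee_pos: [432.8, 368.0, 81.6]
orientation: [-2.435, -1.985, -0.001]
ft_force: [-0.1, -0.3, -0.7]
width: 20.6
grasp_force: 30.0
```

```bash
python3 wc.py w15
```

```text
[-0.2 -0.3 -0.6]
190 [158 155 152 158 162 160 158 153 159 161 157 157 161 160  91  75 103 106
  73  69  67  70  69  70  70  67  66  67  66  70  65  67  68]
198 [159 159 155 153 157 162 159 159 152 160 160 156 155 166  84  69  70  74
  67  70  65  65  66  67  66  64  67  68  68  64  61  66  64]
204 [158 158 157 149 115 115 114 133 155 152 156 157 159 155  87  65  67  68
  65  65  65  67  67  67  71 108 110 107  95  63  66  66  62]
230 [160 154 150 148 145 112 110 107  65  61  60  63  62  62  67  70  69  69
  64  64  62  56  57  56 101 106 109 112 144 148 143  65  63]
240 [151 157 146 144 111 115 109 101  66  60  61  61  69  63  64  64  67  63
  63  64  59  60  58  55  92 112 110 108 115 142 122  64  63]
260 [ 52  58 112 113 111 109  96  94  67  56  58  61  62  64  62  64  70  64
  63  61  60  56  55  53  93  92 106 109 109 108  65  47  43]
```

apply_moves(
  targets=[
    [-1,[0,0,0.05],[0,0,0]],
    [-1,[0,0,0.03],[0,0,0]],
    [-1,[0,0,0],[0,0,0]],
  ],
)

```text
t: 39.12
ee_pos: [432.9, 368.1, 78.5]
orientation: [-2.435, -1.985, -0.002]
ft_force: [-2.4, -1.4, 10.2]
width: 20.6
grasp_force: 30.0
```

apply_moves(
  targets=[
    [-1,[0,0,0.02],[0,0,0]],
    [0.6,[0,0,0],[0,0,0]],
    [0.6,[0,0,0],[0,0,0]],
    [0.6,[0,0,0],[0,0,0]],
    [0.6,[0,0,0],[0,0,0]],
    [0.6,[0,0,-0.4],[0,0,0]],
    [0.6,[0,0,-0.9],[0,0,0]],
    [0.6,[0.5,0,-1],[0,0,0]],
  ],
)

```text
t: 40.12
ee_pos: [436.7, 390.8, 191.4]
orientation: [2.436, 1.984, -0.006]
ft_force: [0.5, -0.2, 0.2]
width: 70.0
grasp_force: 0.0
```

apply_moves(
  targets=[
    [1,[-0.6,0.5,-0.9],[0,0,0]],
    [1,[-0.6,0.5,-0.9],[0,0,0]],
    [1,[-0.6,0.5,-0.9],[0,0,0]],
    [1,[-0.6,0.5,-0.6],[0,0,0]],
    [1,[0,0,0],[0,0,0]],
  ],
)

```text
t: 40.75
ee_pos: [513.4, 253.3, 358.8]
orientation: [2.437, 1.981, 0.008]
ft_force: [-0.5, -0.3, -0.3]
width: 87.8
grasp_force: 0.0
```

```bash
python3 f.py w16; python3 tins.py wrist; python3 -c "
import cv2,numpy as np;a=cv2.imread('pics/w16.png')
from workcell import ctrl
s=ctrl.get_image('scene')['pixels'][160:270,280:460]
cv2.imwrite('pics/w16c.png',np.hstack([cv2.resize(a[:330],(400,260)),cv2.resize(s,(400,260))]))"
```

```text
40.75 [513.4 253.3 358.8] [[0.204, 0.979, 0.005], [0.979, -0.204, 0.002], [0.003, 0.004, -1.0]]
wrist [478.591, 358.094, 1.378] 0.057 0.91
wrist [643.709, 117.899, 1.737] 0.286 0.66
wrist [462.839, 139.077, 1.372] 0.089 0.65
```

View pics/w16c.png

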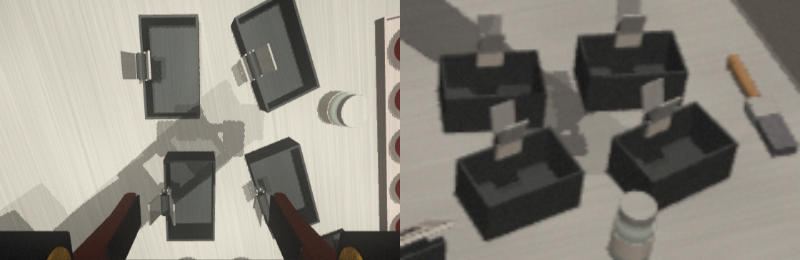

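All four tins carry an upright clip (left crop (147,66), (260,60), (168,205), (262,190)), and nothing else has moved. Now I look at the reader and label.

apply_moves(
  targets=[
    [1,[-0.86,0.43,0.05],[0,0,0]],
    [1,[-0.86,0.43,0.05],[0,0,0]],
    [1,[-0.86,0.43,0.05],[0,0,0]],
    [1,[-0.86,0.43,0.05],[0,0,0]],
    [1,[-0.86,0.43,0.05],[0,0,0]],
    [1,[-0.86,0.43,0.05],[0,0,0]],
    [1,[-0.86,0.43,0.05],[0,0,0]],
    [1,[-0.86,0.43,0.05],[0,0,0]],
  ],
)

```text
t: 41.95
ee_pos: [610.6, -117.0, 334.4]
orientation: [-2.431, -1.986, 0.002]
ft_force: [0.2, 0.6, -0.0]
width: 87.8
grasp_force: 0.0
```

apply_moves(
  targets=[
    [1,[0,0,0],[0,0,0]],
    [1,[0,0,0],[0,0,0]],
    [1,[0,0,0],[0,0,0]],
  ],
)

```text
t: 42.32
ee_pos: [610.5, -115.3, 335.8]
orientation: [-2.432, -1.987, 0.001]
ft_force: [-0.4, 0.7, 0.0]
width: 87.8
grasp_force: 0.0
```

```bash
python3 f.py w17; cat > l.py <<'E'
from h import *
p,K,V=cam("wrist")
for l in("reader","reader_head","mat","label"):
    print(l,[(np.round(d["xy"],1).tolist(),round(float(d["score"]),2),atz(K,V,d["xy"],dict(reader=6,reader_head=35,mat=0,label=70)[l]).round(1).tolist()[:2]) for d in ctrl.pinpoint(l,"wrist")[:2]])
    for d in ctrl.masks_of(l,"wrist")[:1]:
        m=d["region"].astype(np.uint8); h=max(cv2.findContours(m,0,2)[0],key=cv2.contourArea); q=cv2.approxPolyDP(h,6,True)[:,0]
        print("  mask",d["bbox"],round(float(d["score"]),2),q.tolist() if len(q)<12 else len(q))
E
python3 l.py
```

```text
42.325 [ 610.5 -115.3  335.8] [[0.199, 0.98, -0.001], [0.98, -0.199, 0.0], [0.0, -0.001, -1.0]]
reader [([301.3, 260.7], 0.8, [603.7, -263.4])]
  mask [240.1, 248.3, 362.0, 291.0] 0.64 [[357, 254], [321, 250], [247, 256], [241, 273], [247, 282], [325, 275], [347, 290], [361, 280]]
reader_head [([355.1, 263.8], 0.72, [677.3, -269.7]), ([301.6, 257.1], 0.23, [606.4, -245.0])]
  mask [326.3, 246.7, 363.5, 291.9] 0.91 [[341, 250], [327, 260], [328, 277], [346, 290], [360, 279], [361, 261]]
mat [([314.7, 261.8], 0.78, [622.6, -271.8])]
  mask [228.2, 219.7, 395.9, 302.1] 0.73 15
label [([372.2, 128.3], 0.93, [718.0, -87.8]), ([310.4, 400.5], 0.62, [578.1, -452.9])]
  mask [321.1, 51.7, 436.5, 180.3] 0.59 [[402, 50], [321, 83], [355, 180], [435, 168]]
```

View pics/w17.png

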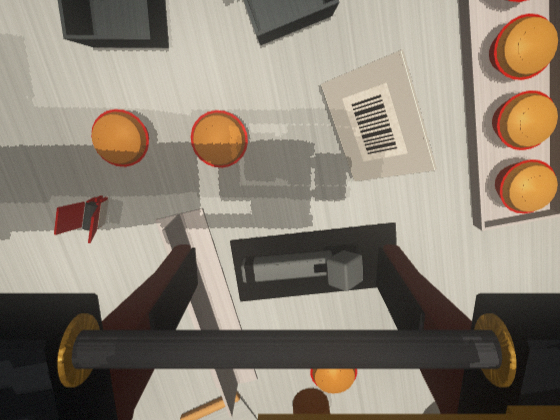

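The view shows the reader at (300,268) with its head at (345,272), on the mat quad (231,240) to (397,275). The label paper is centred at about (375,125), and the plate corners are (402,50), (321,83), (355,180) and (435,168). Now I fit the poses with the known shapes.

```bash
cat > m.py <<'E'
from tins import *
def silh(K,V,parts):
    m=np.zeros((420*4,560*4),np.uint8)
    for P in parts: m|=sil(K,V,P)
    return cv2.resize(m.astype(np.float32),(560,420),interpolation=cv2.INTER_AREA)
def tf(L,t,z0): 
    c,s=np.cos(t[2]),np.sin(t[2]); return np.array(L)@np.array([[c,s,0],[-s,c,0],[0,0,1]])+[t[0],t[1],z0]
box=lambda x0,x1,w,z0,z1:[[x,y,z] for x in(x0,x1) for y in(-w/2,w/2) for z in(z0,z1)]
r2=2**-.5; head=[[56+r2*(a+b),y,43+r2*(b-a)] for a in(-19.8,19.8) for b in(-17,17) for y in(-20,20)]
READER=[box(-87,43,28,0,30),head]; MAT=[box(-120,120,100,0,6)]
sl=lambda x,y:[-r2*x*-1*-1,y,-r2*x]
# label frame: z normal = (-r2,0,r2) for yaw 0 (heading +x), up-slope dir u=(r2,0,r2)
PLATE=[[u*r2,y,u*r2] for u in(-55,55) for y in(-65,65)]; PAPER=[[u*r2,y,u*r2] for u in(-30,30) for y in(-40,40)]
def fitm(parts,z0,t0,views):
    c=lambda t:sum((np.abs(silh(K,V,[tf(P,t,z0) for P in parts])-M)).sum()/M.sum() for K,V,M in views)
    t0=np.array(t0); r=minimize(c,t0,method="Nelder-Mead",options=dict(initial_simplex=t0+np.array([[0,0,0],[6,0,0],[0,6,0],[0,0,.1]]),maxfev=160)); return r.x.round(3),round(r.fun/len(views),3)
def run(jobs,cams):
    im={n:cam(n) for n in cams}
    for l,parts,z0,t0 in jobs:
        vs=[]
        for n in cams:
            ctrl_m=ctrl.masks_of(l,n)
            if not ctrl_m: continue
            p,K,V=im[n]; e=silh(K,V,[tf(P,t0,z0) for P in parts])
            d=max(ctrl_m,key=lambda d:(np.minimum(d["region"],e)).sum()/np.maximum(d["region"],e).sum()); v=(K,V,d["region"].astype(np.float32)); vs.append(v)
            print(l,n,*fitm(parts,z0,t0,[v]))
        print(l,"all",*fitm(parts,z0,t0,vs))
J=dict(reader=("reader",READER,6,(605,-261,-.1)),mat=("mat",MAT,0,(612,-270,-.1)),plate=("label",[PLATE],70,(720,-86,-.1)),paper=("label",[PAPER],70,(720,-86,-.1)))
if __name__=="__main__":
    import sys
    run([J[k] for k in sys.argv[2:]],sys.argv[1].split(","))
E
python3 m.py wrist,top,scene reader mat plate
```

```text
reader wrist [ 398.57  -584.107    1.427] 1.0
reader top [ 6.02683e+02 -2.70277e+02 -2.29000e-01] 0.773
reader scene [ 6.04074e+02 -2.61249e+02 -1.02000e-01] 0.17
reader all [ 6.03861e+02 -2.61796e+02 -9.70000e-02] 1.127
mat wrist [ 6.21731e+02 -2.70531e+02 -8.30000e-02] 0.681
mat top [ 6.16508e+02 -2.84064e+02  4.00000e-03] 1.483
mat scene [ 6.21068e+02 -2.71137e+02 -8.40000e-02] 0.281
mat all [ 6.20278e+02 -2.70668e+02 -8.60000e-02] 0.82
label wrist [ 7.21996e+02 -8.29200e+01  1.78000e-01] 0.026
label top [725.286 -45.219   1.859] 0.947
label scene [ 7.22214e+02 -7.79250e+01  2.00000e-01] 0.214
label all [ 7.22305e+02 -7.95350e+01  1.91000e-01] 0.602
```

```bash
sed -i 's|v=(K,V,d\["region"\].astype(np.float32))|reg=d["region"].astype(np.uint8); h=cv2.convexHull(np.vstack([c for c in cv2.findContours(reg,0,2)[0] if cv2.contourArea(c)>60])); f=np.zeros_like(reg); cv2.fillConvexPoly(f,h,1); v=(K,V,(f if l=="mat" else reg).astype(np.float32)); print("iou",round(float(np.minimum(v[2],e).sum()/np.maximum(v[2],e).sum()),2),"n",len(ctrl_m))|' m.py
python3 m.py wrist reader mat plate
python3 - <<'E'
from m import *
p,K,V=cam("wrist"); 
for t in((722,-82.9,.178),):
    print("paper corners",[proj(K,V,c).round(1).tolist() for c in tf(PAPER,t,70)],"centre",proj(K,V,(t[0],t[1],70)).round(1))
hsv=cv2.cvtColor(p,cv2.COLOR_BGR2GRAY)[60:185,315:440]
d=(hsv<90).astype(np.uint8); d=cv2.morphologyEx(d,cv2.MORPH_CLOSE,np.ones((7,7))); n,lab,st,ce=cv2.connectedComponentsWithStats(d)
for i in range(1,n):
    if st[i,4]>300:
        q=np.argwhere(lab==i)[:,::-1]+[315,60]; r=cv2.minAreaRect(q.astype(np.float32)); print("bars",r,atz(K,V,r[0],70).round(1),[ (b).round(1).tolist() for b in cv2.boxPoints(r)])
E
```

```text
iou 0.88 n 1
reader wrist [ 6.04377e+02 -2.62121e+02 -1.02000e-01] 0.137
reader all [ 6.04377e+02 -2.62121e+02 -1.02000e-01] 0.137
iou 0.9 n 1
mat wrist [ 6.21851e+02 -2.70126e+02 -8.00000e-02] 0.062
mat all [ 6.21851e+02 -2.70126e+02 -8.00000e-02] 0.062
iou 0.78 n 2
label wrist [ 7.21857e+02 -8.29300e+01  1.82000e-01] 0.024
label all [ 7.21857e+02 -8.29300e+01  1.82000e-01] 0.024
paper corners [[364.2, 158.2], [342.8, 95.4], [408.3, 149.7], [386.7, 79.1]] centre [374.6 121.8]
bars ((372.98736572265625, 123.79345703125), (55.006656646728516, 29.711627960205078), 72.47443389892578) [719.9 -84.8  70. ] [[350.5, 102.0], [378.8999938964844, 93.0999984741211], [395.3999938964844, 145.5], [367.1000061035156, 154.5]]
```

apply_moves(
  targets=[
    [1,[0,0,0.45],[0,0,0.117]],
    [1,[0,0,0.45],[0,0,0.117]],
    [1,[0,0,0.45],[0,0,0.117]],
    [1,[0,0,0.45],[0,0,0.117]],
    [1,[0,0,0.45],[0,0,0.117]],
    [1,[0,0,0.45],[0,0,0.117]],
    [1,[0,0,0.45],[0,0,0.117]],
    [1,[0,0,0.45],[0,0,0.117]],
  ],
)

```text
t: 44.68
ee_pos: [610.8, -117.0, 155.5]
orientation: [3.137, -0.17, 0.0]
ft_force: [0.5, 0.4, -0.0]
width: 87.4
grasp_force: 0.0
```

apply_moves(
  targets=[
    [1,[0.06,0.98,0],[0,0,0]],
    [1,[0.06,0.98,0],[0,0,0]],
    [1,[0.06,0.98,0],[0,0,0]],
    [1,[0,0,0],[0,0,0]],
    [1,[0,0,0],[0,0,0]],
  ],
)

```text
t: 45.3
ee_pos: [604.4, -263.8, 156.0]
orientation: [-3.137, 0.161, 0.001]
ft_force: [-0.4, -0.1, 0.1]
width: 88.0
grasp_force: 0.0
```

```bash
python3 - <<'E'
from h import *
o=ctrl.get_obs(); M=R.from_rotvec(o["orientation"]).as_matrix(); print(o["ee_pos"].round(1),M.round(3).tolist(),o["qpos"].round(2))
print((M.T@(np.array([604.4,-262,10])-o["ee_pos"])/50).round(3), "yaw err wz/90",round(-(np.degrees(-.102-np.arctan2(M[1,0],M[0,0])))/90,4))
E
python3 m.py wrist,scene reader
```

```text
[ 604.4 -263.8  156. ] [[0.995, -0.102, -0.0], [-0.102, -0.995, 0.001], [-0.0, -0.0, -1.0]] [-0.43  0.55  1.59  0.    1.    1.24]
[-0.003 -0.034  2.919] yaw err wz/90 -0.0004
iou 0.89 n 3
reader wrist [ 6.03377e+02 -2.62187e+02 -1.00000e-01] 0.054
iou 0.9 n 2
reader scene [ 6.05056e+02 -2.61399e+02 -1.03000e-01] 0.098
reader all [ 6.04275e+02 -2.62039e+02 -1.02000e-01] 0.085
```

apply_moves(
  targets=[
    [1,[0,-0.03,0.8],[0,0,0]],
    [1,[0,0,0.8],[0,0,0]],
    [1,[0,0,0.7],[0,0,0]],
    [1,[0,0,0.4],[0,0,0]],
    [1,[0,0,0.2],[0,0,0]],
    [0,[0,0,0],[0,0,0]],
    [-1,[0,0,0],[0,0,0]],
    [-1,[0,0,0],[0,0,0]],
  ],
)

```text
t: 46.5
ee_pos: [605.5, -263.0, 12.4]
orientation: [3.137, -0.16, 0.003]
ft_force: [0.6, -0.1, 1.2]
width: 61.2
grasp_force: 0.0
```

apply_moves(
  targets=[
    [-1,[0,0,0],[0,0,0]],
    [-1,[0,0,0],[0,0,0]],
    [-1,[0,0,0],[0,0,0]],
    [-1,[0,0,0],[0,0,0]],
    [-1,[0,0,0],[0,0,0]],
  ],
)

```text
t: 47.12
ee_pos: [604.8, -262.7, 11.2]
orientation: [3.137, -0.16, 0.0]
ft_force: [0.5, 0.7, -0.6]
width: 27.7
grasp_force: 30.0
```

apply_moves(
  targets=[
    [-1,[0,0,-0.5],[0,0,0]],
    [-1,[0,0,-0.8],[0,0,0]],
    [-1,[0,0,-0.81],[0,0,0]],
    [-1,[-0.19,-0.75,0],[0,0,-0.03]],
    [-1,[-0.19,-0.75,0],[0,0,-0.03]],
    [-1,[-0.19,-0.75,0],[0,0,-0.03]],
    [-1,[-0.19,-0.75,0],[0,0,-0.03]],
    [-1,[0,0,0],[0,0,-0.06]],
  ],
)

```text
t: 48.12
ee_pos: [570.1, -109.2, 116.3]
orientation: [-3.127, -0.292, 0.003]
ft_force: [-0.0, -0.5, -1.4]
width: 27.8
grasp_force: 30.0
```

apply_moves(
  targets=[
    [-1,[0,0,0],[0,0,0]],
    [-1,[0,0,0],[0,0,0]],
  ],
)

```text
t: 48.38
ee_pos: [571.6, -112.0, 116.6]
orientation: [3.129, 0.28, -0.0]
ft_force: [-0.3, -0.5, -1.7]
width: 27.8
grasp_force: 30.0
```

```bash
cat > n.py <<'E'
from m import *
o=ctrl.get_obs(); M=R.from_rotvec(o["orientation"]).as_matrix(); print(o["t"],o["ee_pos"].round(1),M.round(3).tolist())
t=(583,-109,117.2); print("move/50",(M.T@(np.array(t)-o["ee_pos"])/50).round(3),"wz/90",round(-(np.degrees(.18-np.arctan2(M[1,0],M[0,0])))/90,4))
yaw=np.arctan2(M[1,0],M[0,0]); z0=o["ee_pos"][2]-5.5
for n in("wrist","scene","top"):
    p,K,V=cam(n)
    for d in ctrl.pinpoint("reader_head",n)[:1]: print(n,"head seen",np.round(d["xy"],1),round(d["score"],2),"pred",proj(K,V,tf([[70,0,29]],(o["ee_pos"][0]-.5,o["ee_pos"][1],yaw),z0)[0]).round(1))
    for d in ctrl.pinpoint("label",n)[:1]: print(n,"label seen",np.round(d["xy"],1),round(d["score"],2),"pred",proj(K,V,(721,-83.8,70)).round(1))
    ds=ctrl.masks_of("reader",n)
    if n=="scene" and ds: print(fitm(READER,z0,(o["ee_pos"][0],o["ee_pos"][1],yaw),[(K,V,ds[0]["region"].astype(np.float32))]))
    if n=="scene": cv2.imwrite("pics/s18.png",cv2.resize(p[190:300,180:340],None,fx=4,fy=4,interpolation=cv2.INTER_CUBIC))
E
python3 n.py
```

```text
48.375 [ 571.6 -112.   116.6] [[0.984, 0.178, -0.0], [0.178, -0.984, -0.0], [-0.0, 0.0, -1.0]]
move/50 [ 0.235 -0.019 -0.013] wz/90 -0.0009
wrist head seen [285.3 123.5] 0.75 pred [287.1 124.9]
scene head seen [265.6 222.1] 0.75 pred [264.9 225.1]
scene label seen [279.5 261.6] 0.76 pred [277.8 260.3]
(array([ 5.71093e+02, -9.90050e+01, -1.13000e-01]), np.float64(0.921))
top label seen [296.4 166.9] 0.95 pred [294.9 166.3]
```

View pics/s18.png

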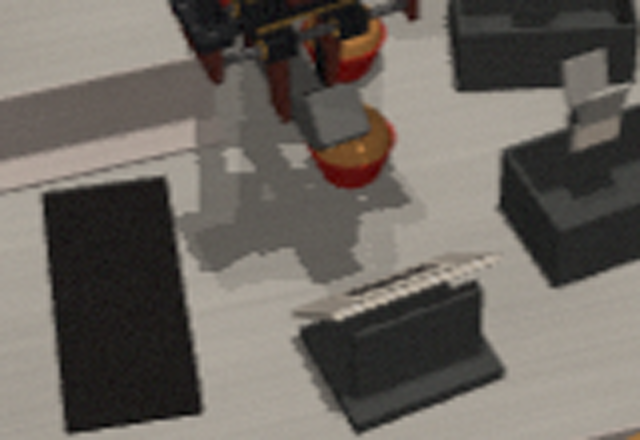

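The crop shows the reader level at crop (340,115) over a muffin with clearance, facing the label at (395,290). I'll make the last shift and hold for 3 s.

apply_moves(
  targets=[
    [-1,[0.12,-0.01,-0.01],[0,0,0]],
    [-1,[0.115,-0.01,0],[0,0,0]],
    [-1,[0,0,0],[0,0,0]],
    [-1,[0,0,0],[0,0,0]],
    [-1,[0,0,0],[0,0,0]],
    [-1,[0,0,0],[0,0,0]],
    [-1,[0,0,0],[0,0,0]],
    [-1,[0,0,0],[0,0,0]],
  ],
)

```text
t: 49.98
ee_pos: [582.9, -108.7, 117.2]
orientation: [3.129, 0.283, -0.0]
ft_force: [-0.2, 0.1, -1.1]
width: 27.8
grasp_force: 30.0
```

apply_moves(
  targets=[
    [-1,[0,0,0],[0,0,0]],
    [-1,[0,0,0],[0,0,0]],
    [-1,[0,0,0],[0,0,0]],
    [-1,[0,0,0],[0,0,0]],
    [-1,[0,0,0],[0,0,0]],
    [-1,[0,0,0],[0,0,0]],
    [-1,[0,0,0],[0,0,0]],
    [-1,[0,0,0],[0,0,0]],
  ],
)

```text
t: 50.98
ee_pos: [583.0, -108.7, 117.2]
orientation: [3.129, 0.283, -0.0]
ft_force: [-0.5, 0.5, -1.9]
width: 28.0
grasp_force: 30.0
```

apply_moves(
  targets=[
    [-1,[0,0,0],[0,0,0]],
    [-1,[0,0,0],[0,0,0]],
    [-1,[0,0,0],[0,0,0]],
    [-1,[0,0,0],[0,0,0]],
    [-1,[0,0,0],[0,0,0]],
    [-1,[0,0,0],[0,0,0]],
    [-1,[0,0,0],[0,0,0]],
    [-1,[0,0,0],[0,0,0]],
  ],
)

```text
t: 51.98
ee_pos: [583.0, -108.7, 117.2]
orientation: [-3.129, -0.283, 0.0]
ft_force: [0.4, 0.1, -1.9]
width: 27.5
grasp_force: 30.0
```

apply_moves(
  targets=[
    [-1,[0,0,0],[0,0,0]],
    [-1,[0,0,0],[0,0,0]],
    [-1,[0,0,0],[0,0,0]],
    [-1,[0,0,0],[0,0,0]],
  ],
)

```text
t: 52.48
ee_pos: [583.0, -108.6, 117.2]
orientation: [-3.129, -0.283, 0.0]
ft_force: [-0.1, 0.0, -1.4]
width: 27.7
grasp_force: 30.0
```

```bash
python3 m.py scene,top mat; python3 - <<'E'
from h import *
o=ctrl.get_obs(); M=R.from_rotvec(o["orientation"]).as_matrix(); print(o["t"],o["ee_pos"].round(1),M.round(3).tolist())
h=np.array([np.cos(-.082),np.sin(-.082)]); t=np.append(np.array([621.5,-270.3])+3*h,116.)
print((M.T@(t-o["ee_pos"])/50).round(3),"wz/90",round(-(np.degrees(-.082-np.arctan2(M[1,0],M[0,0])))/90,4))
E
```

```text
iou 0.91 n 1
mat scene [ 6.20252e+02 -2.70520e+02 -9.00000e-02] 0.035
iou 0.89 n 1
mat top [ 6.21214e+02 -2.69857e+02 -6.60000e-02] 0.035
mat all [ 6.20876e+02 -2.70180e+02 -7.90000e-02] 0.039
52.675 [ 583.  -108.7  117.2] [[0.984, 0.18, 0.0], [0.18, -0.984, 0.0], [0.0, -0.0, -1.0]]
[0.235 3.334 0.024] wz/90 0.1672
```

apply_moves(
  targets=[
    [-1,[0.06,0.83,0],[0,0,0]],
    [-1,[0.06,0.83,0],[0,0,0]],
    [-1,[0.06,0.83,0],[0,0,0]],
    [-1,[0.06,0.84,0],[0,0,0.083]],
    [-1,[0,0,0.6],[0,0,0.084]],
    [-1,[0,0,0.6],[0,0,0]],
    [-1,[0,0,0.4],[0,0,0]],
    [-1,[0,0,0],[0,0,0]],
  ],
)

```text
t: 53.68
ee_pos: [623.6, -269.7, 35.5]
orientation: [-3.138, 0.128, 0.005]
ft_force: [-0.5, -1.0, -0.8]
width: 27.6
grasp_force: 30.0
```

apply_moves(
  targets=[
    [-1,[0,0,0],[0,0,0]],
    [-1,[0,0,0],[0,0,0]],
  ],
)

```text
t: 53.92
ee_pos: [625.6, -270.6, 38.6]
orientation: [3.138, -0.128, 0.003]
ft_force: [0.4, -0.5, -1.1]
width: 27.9
grasp_force: 30.0
```

apply_moves(
  targets=[
    [-1,[-0.02,0,0.3],[0,0,0]],
    [-1,[0,0,0.14],[0,0,0]],
    [-1,[0,0,0.06],[0,0,0]],
    [-1,[0,0,0.02],[0,0,0]],
    [-1,[0,0,0],[0,0,0]],
  ],
)

```text
t: 54.55
ee_pos: [623.8, -270.2, 11.2]
orientation: [3.139, -0.128, 0.0]
ft_force: [-0.6, 0.5, -0.4]
width: 28.0
grasp_force: 30.0
```

apply_moves(
  targets=[
    [-1,[0,0,0.02],[0,0,0]],
    [-1,[0,0,0],[0,0,0]],
    [0.3,[0,0,0],[0,0,0]],
    [0.3,[0,0,0],[0,0,0]],
    [0.3,[0,0,0],[0,0,0]],
    [0.3,[0,0,0],[0,0,0]],
    [0.3,[0,0,-0.5],[0,0,0]],
    [1,[0,0,-0.9],[0,0,0]],
  ],
)

```text
t: 55.55
ee_pos: [622.3, -269.6, 78.9]
orientation: [-3.137, 0.128, 0.006]
ft_force: [0.3, -0.4, -0.1]
width: 63.9
grasp_force: 0.0
```

apply_moves(
  targets=[
    [1,[0,0,-1],[0,0,0]],
    [1,[-0.5,0,-1],[0,0,0]],
    [1,[-0.9,0,-0.4],[0,0,0]],
    [1,[-0.9,0,-0.4],[0,0,0]],
    [1,[-0.9,0,-0.4],[0,0,0]],
    [1,[-0.9,0,0],[0,0,0]],
    [1,[0,0,0],[0,0,0]],
  ],
)

```text
t: 56.42
ee_pos: [417.0, -253.0, 240.5]
orientation: [-3.139, 0.131, 0.001]
ft_force: [1.2, 0.0, 0.5]
width: 87.8
grasp_force: 0.0
```

```bash
sed -i 's/(605,-261,-.1)/(622,-270,-.08)/' m.py; python3 m.py scene,wrist,top reader; python3 tins.py scene top; python3 -c "
import cv2,numpy as np
from workcell import ctrl
s=ctrl.get_image('scene')['pixels'];cv2.imwrite('pics/end.png',cv2.resize(s[150:330,90:470],None,fx=2.1,fy=2.1,interpolation=cv2.INTER_CUBIC))"
```

```text
iou 0.87 n 3
reader scene [ 6.22722e+02 -2.68664e+02 -6.50000e-02] 0.092
iou 0.9 n 1
reader wrist [ 6.25141e+02 -2.69268e+02 -7.50000e-02] 0.023
iou 0.81 n 1
reader top [ 6.21698e+02 -2.66506e+02 -8.30000e-02] 0.086
reader all [ 6.24544e+02 -2.68386e+02 -6.30000e-02] 0.099
scene [477.328, 359.722, 1.369] 0.169 0.95
scene [440.347, 126.502, 1.374] 0.124 0.85
scene [642.261, 118.583, 1.737] 0.065 0.73
scene [658.707, 345.118, 1.814] 0.127 0.64
scene [542.238, 175.353, 2.67] 0.906 0.55
scene [489.508, -42.67, 2.86] 0.73 0.54
top [642.606, 118.841, 1.72] 0.127 0.9
top [441.201, 128.582, 1.366] 0.093 0.84
top [657.623, 347.337, 1.794] 0.148 0.81
top [477.544, 360.676, 1.347] 0.092 0.8
```

View pics/end.png

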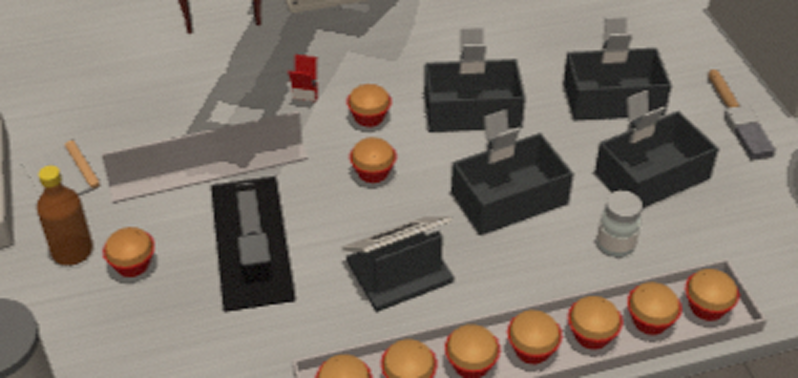

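The final view shows all four tins tagged upright and the reader along the middle of its mat at (255,240). The rail is empty and the bystanders haven't moved. Tin 1 has shifted about 25 mm while the robot was away from it (the announced knock), and its clip is still on at (473,50). I'm handing in.

```bash
python3 -c "
from workcell import ctrl
print(ctrl.close_job())"
```

```text
the job is handed in; nothing more can be done
None
```

I tagged all four tins with upright clips, held the reader on the batch label for about 3 s, laid it back along the middle of its mat, and handed the job in; tin 1 shifted about 25 mm while the arm was away from it (I took this as the announced knock) and I left it there, with its clip still on.

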